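# Clear the relabelled cartons from the parcel-office table through the tipping skip

### The arm

A 6-joint arm with a two-finger parallel gripper is mounted at the origin on the work surface. World frame = base frame: x ahead of the robot, y to its left, z up, the work surface at z = 0. Lengths are in m, angles in degrees, forces in N, time in s.
With the tool pointing down it reaches from about 0.275 to 0.875 m from the base axis. Payload 12.5 kg.
Tool frame: the origin (TCP) lies midway between the tips of the shut fingers; the grasp point (between the pads) lies 19 mm behind it; z points along the fingers, y is the direction in which the jaws open and shut (so a half turn about z gives the same grasp; the last joint's range is limited). The gripper opens to 85 mm and grips with 20 to 120 N. Pads are 22 mm wide; open, the fingers measure 114 mm over their backs; the gripper's body (76 mm by 85 mm) begins 54 mm behind the grasp point. The pads swing forward as they close: fully open they stand 13 mm farther back than shut.
Start: joints at [-79.676, 20.094, 94.641, -0, 65.266, -4.847], TCP at [0.144, -0.531, 0.196] pointing down, gripper open.
Joint ranges: [-157.81, 157.81], [-45, 120.19], [0.68, 151.7], [-89.99, 269.99], [4.06, 180], [-164.3, 164.3]. Speed limits (degrees/s): [127.2, 127.2, 159.86, 180, 180, 180].

### API

Orientations are given as [roll, pitch, yaw] about the fixed x, y, z axes, in that order (R = Rz(yaw) Ry(pitch) Rx(roll)).
In Python, from station import bot, imaging, job gives the robot as it stands. The module is installed in compiled form; this text tells all that it offers.
- The arm moves only by the tool jog_arm, never from a script. Its argument "deltas" is a list of rows, each an object with "xyz": the shift along the tool's x, y, z scaled (see below), a list of three; "delta_rot": the turn, a rotation vector about the tool's x, y, z scaled (see below), a list of three; "gripper": the gripper command: -1 is shut, 1 is fully open, values between are in proportion. A call has 1 to 5 rows; each row is the pose to reach, as a shift and turn from the pose commanded when the call began, along the tool's axes at that moment, turning the shorter way round; what a row does not reach only later rows make up. The controller multiplies each number of a shift by 500 mm and each number of a turn by 180 degrees. A row lasts 1/8 s, in which the tool goes at most 62.5 mm and 10.7 degrees, less where a joint would pass 70% of its speed; a pose out of reach is approached as far as the arm can. A call with a number of a shift or a turn outside -1 to 1 is refused whole. A call with a gripper value outside its range is refused whole. The fingers move at their own pace and stop on an object; "force" is the grip in N (left out, the last holds). Time passes only in rows, so rows that repeat a pose let the fingers close. It gives the time, the measured TCP pose, the force and the opening at its end, in the units of the state.
- bot.get_obs(): the state, without advancing time (a new reading comes with each control period).
- imaging.camera(name): name is "scene" or "top" or "wrist"; returns a dict with "color" (480x640x3 uint8, red, green, blue), "range_z" (480x640 float32, m along the optical axis (not along the pixel's ray), 0 where there is no reading), "intrinsics" (3x3 intrinsics, pixels), "k1" (the pictures are not rectified: a ray, as slopes to the right and down, at radius r is drawn at 1 + k1 r^2 times it, then the intrinsics apply), "xyz" and "orientation" of the camera in the world; the wrist camera has in their place "T_tool_cam" (4x4, takes a point from camera to tool coordinates, whose origin is the TCP and whose axes are the flange's). Camera axes: x right, y down, z forward; pixel columns grow to the right and rows downward; lengths in m; the calibration is good to about 2 mm. A picture is of the moment at which its call begins: read the wrist's pose just before it.
- job.finish_job(): hands the job in, once; it reports no verdict.
The state is a dict: "t": time; "joints": joint angles; "qd": joint speeds; "effort": joint torques, N m; "tool_pos": TCP position; "orientation": TCP orientation; "ft_force": force on the tool from outside, world axes, zero at the start; "torque": the same for the moment, N m; "opening": opening from 0.0 (shut) to 1.0 (fully open).
Only numpy, scipy, OpenCV 4.12 (cv2) and the standard library are available. Lean on these libraries where they do the work, as an engineer would, in place of code of your own. Each camera call takes 0.05 s, during which the arm holds its last target.

### The job

Clear the relabelling table: ease the empty tipping skip, left tipped after the last batch, upright, put every one of the small plain brown cartons into it, and then push the skip over past its detent so that they all go into the crate in front of it. Ease the skip back fully upright, and slide the label scraper blade first into the slot of its wooden block until it is fully home. Whenever the skip goes back upright keep hold of it so that it never slams, and do not push the other things on the table about.

Things in the scene. Friction and masses are not known exactly. Their poses are not given: they have to be found in the camera images.
- carton1_c (a point): centre of a small plain brown carton with a paper band, 80 x 50 x 36 mm, about 90 g; x along its 80 mm length, y across its 50 mm width, z along its 36 mm height. Two to four of the four cartons are present, the others absent (None). They start lying flat to the left of the skip.
- carton2_c (a point): another such carton, same size; same point and axes
- carton3_c (a point): another such carton, same size; same point and axes
- carton4_c (a point): another such carton, same size; same point and axes
- skip (a joint): tilt of the tipping skip, rad: 0 = upright on its rear stop (mouth up), growing as it tips forward over the crate, 1.75 = fully tipped. A sprung detent cam keeps it at either end: it resists with up to 10 N at the handle bar until half swing (0.87), then drives itself on to the other end, at 3 to 4 rad/s if nobody holds it. Starts tipped (1.66 to 1.75).
- skip_hinge (a point): centre of the skip's hinge line, 200 mm above the table, fixed in the stand. x: level, forward, towards the crate; y: along the hinge; these do not tip. Stand: two grey upright plates 128 mm either side of this point, 205 mm high, 10 mm thick, on feet 34 mm wide from 125 mm behind the hinge to 65 mm in front; a low tie bar behind.
- skip_bar (a point): middle of the skip's round handle bar, 16 mm thick, 190 mm long, parallel to the hinge, free between stalks 80 mm either side. Upright it is 118 mm behind and 85 mm above the hinge, 40 mm behind and 50 mm above the rear rim; it goes round the hinge (radius 145 mm) to 105 mm in front and 101 mm above when tipped. Fingers pointing down can straddle it at every tilt.
- skip_floor (a point): centre of the skip's inner floor, 20 mm behind and 50 mm below the hinge; tilts with the skip. Grey sheet hopper; here (x forward, z up when upright) the level floor is x -55 to +50 mm, rear wall upright, front wall sloping up from x +50 to the lip at x +121; 220 mm wide inside (y), 85 mm deep. Upright: floor 150 mm, rim 235 mm above the table.
- crate_floor (a point): centre of the inner floor (5 mm above the table) of the fixed green plastic crate in front of the skip, below its lip. Inside 250 mm along x (away from the skip) by 260 mm along y; 125 mm high, the wall next to the skip 80 mm.
- scraper_grip (a point): centre of the wooden handle of the label scraper, half-way up. Handle 110 long x 28 wide x 26 high mm; x points from handle to blade, z up. It starts lying flat on the table to the right of the skip; the undersides of handle and blade are in one plane, 13 mm below this point. 140 g; balances about 65 mm ahead of this point.
- scraper_tip (a point): middle of the blade's straight front edge, 165 mm ahead (x) of the handle centre, half-way through the blade. Flat steel blade 80 mm wide, 3.5 mm thick, in the plane of the scraper's underside; 65 mm behind the edge it starts to narrow to 36 mm, and it meets a steel ferrule (32 mm wide, 16 high) 92 mm behind the edge.
- rack: plywood block, fixed, 110 mm (x), 130 wide (y), 62 high; origin at the centre of its underside; front faces its -x, roughly towards the robot. One level slot opens in the front: 92 mm wide, floor 30 mm and roof 41 mm above the table, 90 mm deep: mouth at x = -55, back at x = +35 mm. Its roof is cut away over the first 25 mm, so its dark floor shows from above there. A pen lies on top.
- tape_roll: roll of brown tape lying flat, 100 mm across, 45 mm high; bystander; origin at the centre of its underside
- stapler: black stapler, 150 x 40 x 55 mm; bystander; origin at the centre of its underside
- paste_jar: jar, 60 mm across, 62 mm high; bystander; origin at the centre of its underside
- stamp_pad: dark stamp pad, 110 x 70 x 18 mm; bystander; origin at the centre of its underside
- pen_cup: steel cup of pens, 72 mm across, 90 mm high (pens to 155 mm); bystander; origin at the centre of its underside

How it is judged (in metres and radians):
On the way, in this order (a step that is already met when the one before it is completed fails the run):
1. the skip is eased upright, still empty (value of joint skip below 0.06 rad), for 0.3 s.
2. every carton present is in the upright skip (value of joint skip below 0.06 rad and x of carton1_c in the frame of skip_floor between -0.06 and 0.12 m and y of carton1_c in the frame of skip_floor between -0.11 and 0.11 m and z of carton1_c in the frame of skip_floor between 0.005 and 0.1 m and x of carton2_c in the frame of skip_floor between -0.06 and 0.12 m and y of carton2_c in the frame of skip_floor between -0.11 and 0.11 m and z of carton2_c in the frame of skip_floor between 0.005 and 0.1 m and x of carton3_c in the frame of skip_floor between -0.06 and 0.12 m and y of carton3_c in the frame of skip_floor between -0.11 and 0.11 m and z of carton3_c in the frame of skip_floor between 0.005 and 0.1 m and x of carton4_c in the frame of skip_floor between -0.06 and 0.12 m and y of carton4_c in the frame of skip_floor between -0.11 and 0.11 m and z of carton4_c in the frame of skip_floor between 0.005 and 0.1 m), for 0.3 s.
3. the skip is tipped right over and every carton has gone into the crate (value of joint skip above 1.6 rad and x of carton1_c in the frame of crate_floor between -0.128 and 0.128 m and y of carton1_c in the frame of crate_floor between -0.13 and 0.13 m and z of carton1_c in the frame of crate_floor between 0.005 and 0.12 m and x of carton2_c in the frame of crate_floor between -0.128 and 0.128 m and y of carton2_c in the frame of crate_floor between -0.13 and 0.13 m and z of carton2_c in the frame of crate_floor between 0.005 and 0.12 m and x of carton3_c in the frame of crate_floor between -0.128 and 0.128 m and y of carton3_c in the frame of crate_floor between -0.13 and 0.13 m and z of carton3_c in the frame of crate_floor between 0.005 and 0.12 m and x of carton4_c in the frame of crate_floor between -0.128 and 0.128 m and y of carton4_c in the frame of crate_floor between -0.13 and 0.13 m and z of carton4_c in the frame of crate_floor between 0.005 and 0.12 m), for 0.2 s.
At the end, for the whole second after the job is handed in: Skip upright (below 0.06 rad); every carton present with its centre inside the crate's walls, at most 120 mm above its floor; scraper in the slot, its edge within 10 mm of the slot's back, within 20 mm of the middle sideways, its axis within 0.12 rad of the slot's (value of joint skip below 0.06 rad and x of carton1_c in the frame of crate_floor between -0.128 and 0.128 m and y of carton1_c in the frame of crate_floor between -0.13 and 0.13 m and z of carton1_c in the frame of crate_floor between 0.005 and 0.12 m and x of carton2_c in the frame of crate_floor between -0.128 and 0.128 m and y of carton2_c in the frame of crate_floor between -0.13 and 0.13 m and z of carton2_c in the frame of crate_floor between 0.005 and 0.12 m and x of carton3_c in the frame of crate_floor between -0.128 and 0.128 m and y of carton3_c in the frame of crate_floor between -0.13 and 0.13 m and z of carton3_c in the frame of crate_floor between 0.005 and 0.12 m and x of carton4_c in the frame of crate_floor between -0.128 and 0.128 m and y of carton4_c in the frame of crate_floor between -0.13 and 0.13 m and z of carton4_c in the frame of crate_floor between 0.005 and 0.12 m and x of scraper_tip in the frame of rack above 0.025 m and y of scraper_tip in the frame of rack between -0.02 and 0.02 m and z of scraper_tip in the frame of rack between 0.028 and 0.043 m and angle between the x axis of scraper_tip and the x axis of rack, either way round below 0.12 rad); the robot touches nothing.
It fails at once if the skip swings back upright faster than 1.8 rad/s: it was let go and slams (velocity of joint skip below -1.8 rad/s).
It fails at once if a bystander (tape roll, stapler, jar, stamp pad, pen cup) is pushed more than 40 mm (distance of any of tape_roll, stapler, paste_jar, stamp_pad, pen_cup from where it was at the start of the episode above 0.04 m).
Of carton1, carton2, carton3, carton4 only 2 to 4 are there at a start; the rules pass over those that are not, and their reading is None.
At some moment in a run one of carton1, carton2, carton3, carton4, scraper may be knocked a few centimetres aside while the robot is not near it.
It also fails if it takes over 210 s, if anything falls off the work surface, if the arm or the gripper's body presses on something with over 40 N, if the wrist force passes 120 N, or if a joint passes its speed limit or range.

## Working session

There is one attempt and no reset: what is moved stays moved. The work goes in short steps, Python scripts to look and compute and a tool call to move; the robot and the scene stay as the last step left them, time stands still between calls to the robot, and variables do not carry over. Pictures are saved under pics/ and viewed, and the job is handed in when it is done.

Besides the shell and the picture viewer there is one more tool, called after ">>>" as name(argument=value, ...) on one line, values as JSON. jog_arm: Moves the arm, as the interface text tells. Its arguments: {"type":"object","properties":{"deltas":{"type":"array","items":{"type":"object","properties":{"xyz":{"type":"array","items":{"type":"number","minimum":-1,"maximum":1}},"delta_rot":{"type":"array","items":{"type":"number","minimum":-1,"maximum":1}},"gripper":{"type":"number"}}}},"force":{"type":"number"}},"required":["deltas"]}

I'll start with the state and pictures from the fixed cameras.

```bash
mkdir -p pics; cat > h.py <<'E'
import numpy as np, cv2
from station import bot, imaging, job
from scipy.spatial.transform import Rotation as R
def cam(name):
    o=bot.get_obs(); c=imaging.camera(name)
    if name=="wrist":
        T=np.eye(4); T[:3,:3]=R.from_euler('xyz',o['orientation'],degrees=True).as_matrix(); T[:3,3]=o['tool_pos']
        c['T']=T@np.array(c['T_tool_cam'])
    else:
        T=np.eye(4); q=c['orientation']
        T[:3,:3]=R.from_euler('xyz',q,degrees=True).as_matrix(); T[:3,3]=c['xyz']; c['T']=T
    return c
def rays(c,uv):
    uv=np.atleast_2d(np.array(uv,float)); K=np.array(c['intrinsics']); k=c['k1']
    d=np.stack([(uv[:,0]-K[0,2])/K[0,0],(uv[:,1]-K[1,2])/K[1,1]],1)
    s=d.copy()
    for _ in range(20): s=d/(1+k*(s**2).sum(1,keepdims=True))
    return np.c_[s,np.ones(len(s))]
def onplane(c,uv,z):
    r=rays(c,uv)@c['T'][:3,:3].T; o=c['T'][:3,3]
    return o+r*((z-o[2])/r[:,2])[:,None]
def depthpts(c,uv):
    uv=np.atleast_2d(np.array(uv,float)); r=rays(c,uv)
    i=np.round(uv).astype(int); z=c['range_z'][i[:,1],i[:,0]]
    return (r*z[:,None])@c['T'][:3,:3].T+c['T'][:3,3]
def cloud(c):
    h,w=c['range_z'].shape; u,v=np.meshgrid(np.arange(w),np.arange(h))
    P=depthpts(c,np.c_[u.ravel(),v.ravel()]).reshape(h,w,3); P[c['range_z']==0]=np.nan
    return P
def project(c,P):
    P=np.atleast_2d(P); q=(P-c['T'][:3,3])@c['T'][:3,:3]; s=q[:,:2]/q[:,2:]
    s=s*(1+c['k1']*(s**2).sum(1,keepdims=True)); K=np.array(c['intrinsics'])
    return np.c_[s[:,0]*K[0,0]+K[0,2],s[:,1]*K[1,1]+K[1,2]]
def save(c,n): cv2.imwrite('pics/'+n,cv2.cvtColor(c['color'],cv2.COLOR_RGB2BGR))
E
python3 - <<'E'
from h import *
print(bot.get_obs())
for n in ('scene','top'):
    c=cam(n); save(c,n+'0.png'); print(n,c['xyz'],c['orientation'],c['k1'],c['intrinsics'], c['range_z'].min(),c['range_z'].max())
    np.savez(n+'0.npz',**{k:np.array(v) for k,v in c.items()})
print(imaging.camera('wrist')['T_tool_cam'])
E
```

```text
{'t': 0.0, 'joints': array([-7.96736467e+01,  2.01257306e+01,  9.46792663e+01, -1.27552831e-03,
        6.52677646e+01, -4.84672150e+00]), 'qd': array([-0.04413896,  0.06176758,  0.02175211, -0.00719789, -0.09587527,
        0.01108972]), 'effort': array([ 1.14567563e-03, -5.06106913e+01, -2.91404200e+01, -5.10330619e-05,
        4.50849126e-03, -5.89535034e-06]), 'tool_pos': array([ 0.14390489, -0.53041889,  0.19502978]), 'orientation': array([-1.79927401e+02, -4.99393904e-03,  1.51736060e+01]), 'ft_force': array([0.1739688 , 0.78026402, 0.39635793]), 'torque': array([ 0.01877786, -0.0637417 ,  0.03858771]), 'opening': 0.9994109422141705}
scene [1.25171962 0.02296775 1.42929864] [-150.09335154   -0.53323596   93.69548133] -0.01315692929152086 [[498.52391358   0.         320.42552243]
 [  0.         498.52391358 242.70388972]
 [  0.           0.           1.        ]] 0.0 3.548509
top [ 0.23654976 -0.01320824  1.49338296] [-167.81759137   -0.23639985  -88.72931167] 0.03796681617438364 [[521.61671516   0.         323.58794393]
 [  0.         521.61671516 238.63195243]
 [  0.           0.           1.        ]] 0.0 2.571317
[[ 3.66046672e-04 -9.44560608e-01 -3.28336906e-01  8.47171218e-02]
 [ 9.99999709e-01  5.65741506e-04 -5.12676377e-04 -3.06074291e-04]
 [ 6.70007726e-04 -3.28336622e-01  9.44560540e-01 -1.79197755e-01]
 [ 0.00000000e+00  0.00000000e+00  0.00000000e+00  1.00000000e+00]]
```

View pics/scene0.png

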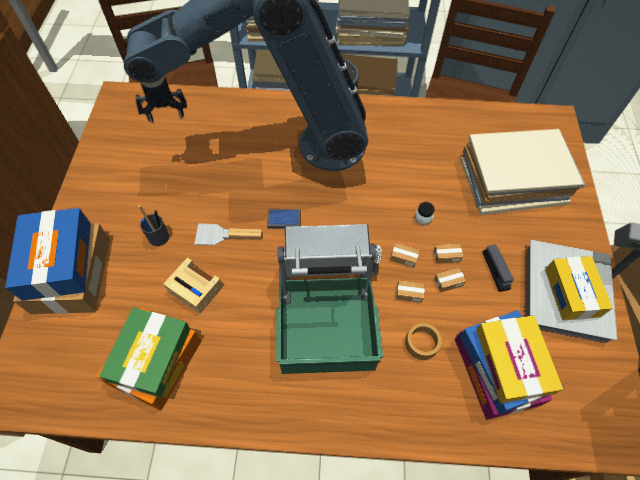

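View pics/top0.png

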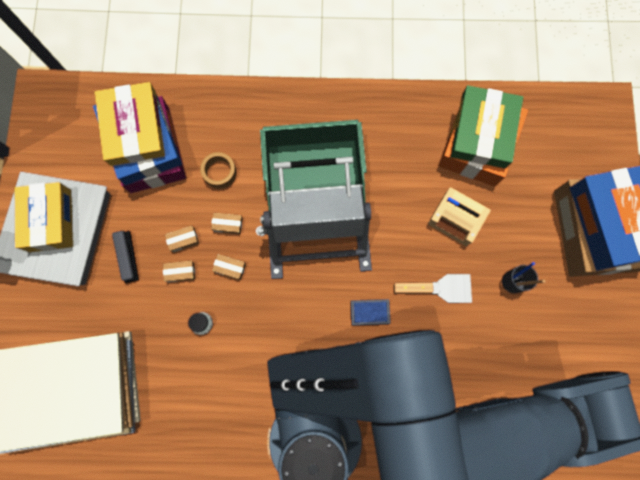

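The scene view shows the tipped grey skip at about (328,250), the crate at (330,330), four cartons at (405,255), (449,253), (451,280) and (410,291), the scraper at (228,233) with its blade to the left, and the rack at (193,285). The top view agrees: cartons at (227,223), (181,239), (178,271), (229,267), bar at y≈162 px, scraper at (432,288), rack at (461,215). Next I'll measure them.

```bash
python3 - <<'E'
from h import *
def load(n):
    d=np.load(n+'0.npz'); return {k:d[k] for k in d}
t=load('top'); s=load('scene')
for c,n in((t,'top'),(s,'scene')):
    P=cloud(c); hsv=cv2.cvtColor(c['color'],cv2.COLOR_RGB2HSV)
    # table check
    print(n,'table z', [np.round(depthpts(c,[p])[0],3) for p in ([(300,300),(560,330)] if n=='top' else [(240,180),(430,390)])])
    for a in (t,):
        pass
# cartons: heights 25-45mm in region left of skip
P=cloud(t)
def comps(P,zlo,zhi,box,mn=60):
    m=(P[...,2]>zlo)&(P[...,2]<zhi)&(P[...,0]>box[0])&(P[...,0]<box[1])&(P[...,1]>box[2])&(P[...,1]<box[3])
    n,l,st,ce=cv2.connectedComponentsWithStats(m.astype(np.uint8))
    for i in range(1,n):
        if st[i,4]<mn: continue
        q=P[l==i]; r=cv2.minAreaRect((q[:,:2]*1000).astype(np.float32))
        print(st[i,4],np.round(ce[i]),'med',np.round(np.median(q,0),3),'rect c',np.round(r[0],1),'sz',np.round(r[1],1),'ang',round(r[2],1),'zmax',round(np.nanmax(q[:,2]),3))
for c,n in((t,'top'),(s,'scene')):
    print(n,'z 25-50'); comps(cloud(c),.027,.05,(.1,.9,-.8,.8))
    print(n,'z 50-110'); comps(cloud(c),.05,.11,(.1,.9,-.8,.8),100)
E
```

```text
top table z [array([0.378, 0.051, 0.003]), array([ 0.312, -0.68 ,  0.001])]
scene table z [array([ 0.193, -0.319, -0.001]), array([0.89 , 0.324, 0.002])]
top z 25-50
280 [312. 139.] med [0.853 0.027 0.039] rect c [852.6  32.7] sz [  6.9 258.6] ang 6.0 zmax 0.05
463 [218. 169.] med [0.753 0.301 0.043] rect c [752.  302.1] sz [99.3 97.6] ang 10.5 zmax 0.05
201 [468. 172.] med [ 0.761 -0.429  0.038] rect c [ 759.2 -432.7] sz [180.5  11.4] ang 68.1 zmax 0.05
198 [157. 181.] med [0.711 0.471 0.038] rect c [709.8 479.4] sz [ 34.3 174.3] ang 27.7 zmax 0.05
341 [567. 232.] med [ 0.585 -0.702  0.039] rect c [ 590.1 -702.4] sz [258.6  35.6] ang 12.5 zmax 0.05
232 [ 94. 237.] med [0.552 0.64  0.034] rect c [540.6 640.9] sz [ 11.2 278. ] ang 80.6 zmax 0.05
492 [226. 222.] med [0.593 0.269 0.036] rect c [594.1 268.7] sz [81.2 51.5] ang 85.6 zmax 0.045
370 [452. 229.] med [ 0.589 -0.38   0.032] rect c [ 589.6 -377.7] sz [130.1  31.9] ang 60.0 zmax 0.05
504 [181. 238.] med [0.545 0.394 0.036] rect c [545.1 394.6] sz [52.7 81.3] ang 19.7 zmax 0.046
317 [126. 264.] med [0.458 0.538 0.045] rect c [489
[... 3897 characters left out ...]
ax 0.11
3156 [553. 291.] med [0.601 0.691 0.056] rect c [557.7 725.2] sz [188.5 294.9] ang 82.0 zmax 0.11
237 [504. 270.] med [0.522 0.558 0.055] rect c [507.5 556.5] sz [103.   35.9] ang 14.3 zmax 0.066
1293 [190. 284.] med [ 0.636 -0.402  0.061] rect c [ 626.3 -397.6] sz [135.2 112. ] ang 59.2 zmax 0.078
1051 [329. 292.] med [0.607 0.023 0.077] rect c [690.5  17.8] sz [303.9 269.4] ang 6.8 zmax 0.11
423 [184. 348.] med [ 0.837 -0.37   0.086] rect c [ 844.2 -370.2] sz [ 18.7 116.8] ang 75.7 zmax 0.11
437 [475. 364.] med [0.838 0.436 0.082] rect c [817.5 426.5] sz [177.1  19.7] ang 17.0 zmax 0.11
436 [328. 365.] med [0.857 0.031 0.072] rect c [856.7  33.5] sz [  4.6 269.9] ang 6.2 zmax 0.098
```

```bash
python3 - <<'E'
from h import *
def load(n):
    d=np.load(n+'0.npz'); return {k:d[k] for k in d}
t=load('top'); s=load('scene')
def comps(P,m,mn=30):
    n,l,st,ce=cv2.connectedComponentsWithStats(m.astype(np.uint8))
    for i in range(1,n):
        if st[i,4]<mn: continue
        q=P[l==i]; r=cv2.minAreaRect((q[:,:2]*1000).astype(np.float32))
        print(st[i,4],np.round(ce[i]),'med',np.round(np.median(q,0),3),'rect c',np.round(r[0],1),'sz',np.round(r[1],1),'ang',round(r[2],1),'zmin/max',np.round([q[:,2].min(),q[:,2].max()],3))
for c,n in((t,'top'),(s,'scene')):
    P=cloud(c); box=(P[...,0]>.35)&(P[...,0]<.85)&(abs(P[...,1])<.2)
    print(n)
    for lo,hi in((.2,.28),(.285,.33),(.185,.212)):
        print(lo,hi); comps(P,box&(P[...,2]>lo)&(P[...,2]<hi))
    hsv=cv2.cvtColor(c['color'],cv2.COLOR_RGB2HSV)
    ub=(390,480,265,310) if n=='top' else (190,268,218,248)
    u,v=np.meshgrid(np.arange(640),np.arange(480)); b=(u>ub[0])&(u<ub[1])&(v>ub[2])&(v<ub[3])
    blade=b&(hsv[...,1]<60)&(hsv[...,2]>120)
    Pb=onplane(c,np.c_[u.ravel(),v.ravel()],.003).reshape(480,640,3)
    print('blade'); comps(Pb,blade)
    Ph=onplane(c,np.c_[u.ravel(),v.ravel()],.022).reshape(480,640,3)
    hd=b&(P[...,2]>.014); print('handle'); comps(P,hd)
    y=c['color'].astype(int); print('hue', hsv[288,410] if n=='top' else hsv[234,250], hsv[270,380] if n=='top' else hsv[200,240])
im=t['color'][100:300,220:500]; cv2.imwrite('pics/crop0.png',cv2.cvtColor(cv2.resize(im,None,fx=2.8,fy=2.8,interpolation=cv2.INTER_CUBIC),cv2.COLOR_RGB2BGR))
E
```

```text
top
0.2 0.28
3123 [315. 211.] med [0.578 0.01  0.272] rect c [574.3  10.5] sz [107.9 280.5] ang 6.2 zmin/max [0.2  0.28]
0.285 0.33
734 [313. 167.] med [0.675 0.017 0.307] rect c [650.7  14.7] sz [ 78.3 188. ] ang 4.9 zmin/max [0.285 0.317]
380 [318. 219.] med [0.546 0.004 0.287] rect c [549.7   3.6] sz [ 26.5 223.2] ang 6.5 zmin/max [0.285 0.292]
0.185 0.212
82 [264. 227.] med [0.541 0.142 0.197] rect c [546.2 139. ] sz [30.7 37.6] ang 79.8 zmin/max [0.185 0.211]
368 [318. 236.] med [0.523 0.005 0.198] rect c [5.234e+02 4.000e-01] sz [ 10.1 225.7] ang 6.0 zmin/max [0.185 0.212]
blade
945 [454. 288.] med [ 0.422 -0.389  0.003] rect c [ 422.6 -381.6] sz [ 80.2 107.8] ang 1.4 zmin/max [0.003 0.003]
handle
439 [416. 287.] med [ 0.419 -0.276  0.026] rect c [ 418.2 -277.6] sz [ 31.4 126.6] ang 2.9 zmin/max [0.014 0.036]
hue [ 18 115 236] [ 12 168 178]
scene
0.2 0.28
2005 [327. 247.] med [0.597 0.008 0.274] rect c [588.5  12.5] sz [ 83.6 278.5] ang 5.5 zmin/max [0.2  0.28]
0.285 0.33
50 [307. 227.] med [ 0.549 -0.048  0.287] rect c [551.  -49.2] sz [11.5 67.4] ang 4.2 zmin/max [0.285 0.291]
597 [329. 267.] med [0.68  0.018 0.306] rect c [652.3  15.9] sz [ 78.  187.2] ang 5.1 zmin/max [0.285 0.314]
0.185 0.212
32 [374. 256.] med [0.583 0.14  0.204] rect c [578.7 142.6] sz [ 8.6 25. ] ang 43.4 zmin/max [0.186 0.212]
32 [281. 260.] med [ 0.611 -0.117  0.203] rect c [ 610.8 -118.3] sz [ 8.1 14.7] ang 2.0 zmin/max [0.186 0.212]
blade
585 [210. 234.] med [ 0.425 -0.386  0.003] rect c [ 423.6 -379.6] sz [ 77.6 109.9] ang 4.0 zmin/max [0.003 0.003]
handle
305 [243. 232.] med [ 0.424 -0.273  0.024] rect c [ 419.9 -276.2] sz [ 34.7 126.2] ang 0.9 zmin/max [0.014 0.034]
hue [ 19 122 244] [ 14 180 153]
```

View pics/crop0.png

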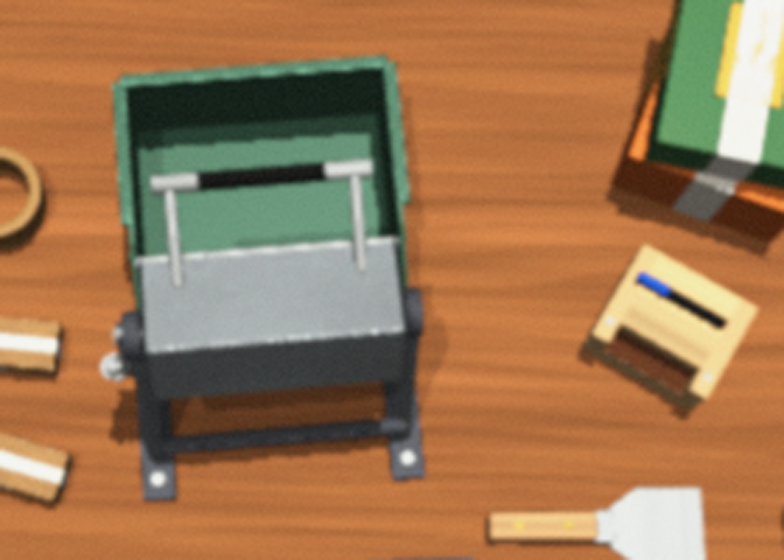

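The crop shows the bar running from (150,182) to (372,168), tilted about 5° like the crate. The rack mouth is the dark strip at lower left, around (655,360). Next I'll fit the bar and hinge more closely.

```bash
python3 - <<'E'
from h import *
def load(n):
    d=np.load(n+'0.npz'); return {k:d[k] for k in d}
B=[]
for n in('top','scene'):
    c=load(n); P=cloud(c); 
    m=(P[...,2]>.29)&(P[...,2]<.33)&(P[...,0]>.66)&(P[...,0]<.71)&(abs(P[...,1])<.13)
    q=P[m]
    # keep the bar: iterate on line fit
    yaw=np.radians(5.5); f=np.array([np.cos(yaw),np.sin(yaw)]); l=np.array([-f[1],f[0]])
    a=q[:,:2]@f; b=q[:,:2]@l
    top=np.percentile(a,98); k=(a>top-.018)
    r=cv2.minAreaRect((q[k][:,:2]*1000).astype(np.float32))
    cl=q[k]; print(n,'rect',np.round(r[0],1),np.round(r[1],1),round(r[2],2),'zmax',np.percentile(cl[:,2],[50,90,98]).round(4))
    pf=np.polyfit(b[k],a[k],1); print('slope deg rel',np.degrees(np.arctan(pf[0])), 'a',a[k].min(),a[k].max(),'b',b[k].min(),b[k].max())
# stand feet/uprights yaw: from bolts in top at feet
t=load('top')
print('bolts',onplane(t,[(220+157/2.8,100+479/2.8),(220+408/2.8,100+457/2.8)],.01))
P=cloud(t)
# crate rims
for lo,hi in((.115,.135),):
    m=(P[...,2]>lo)&(P[...,2]<hi)&(P[...,0]>.58)&(P[...,0]<.9)&(abs(P[...,1]-.02)<.17); q=P[m]
    r=cv2.minAreaRect((q[:,:2]*1000).astype(np.float32)); print('crate',r)
s=load('scene');P=cloud(s)
m=(P[...,2]>.115)&(P[...,2]<.135)&(P[...,0]>.58)&(P[...,0]<.9)&(abs(P[...,1]-.02)<.17); q=P[m]
r=cv2.minAreaRect((q[:,:2]*1000).astype(np.float32)); print('crate',r)
E
```

```text
top rect [679.2  17.2] [ 19.4 188.2] 5.59 zmax [0.3079 0.3113 0.3136]
slope deg rel -0.5543950782124942 a 0.6678897751932206 0.6875728406672583 b -0.14204370476244602 0.04611545575741346
scene rect [681.3  18.4] [ 19.4 187.3] 5.4 zmax [0.3067 0.31   0.3124]
slope deg rel -0.4409255070877824 a 0.6700517078706824 0.6895712915584745 b -0.1405973406586506 0.0466997766198324
bolts [[ 0.45853725  0.12192587  0.01      ]
 [ 0.4872377  -0.13512779  0.01      ]]
crate ((765.348876953125, 23.087448120117188), (204.24285888671875, 286.611572265625), 5.493091106414795)
crate ((717.825927734375, 19.527008056640625), (297.7094421386719, 286.8309020996094), 5.756778717041016)
```

```bash
cat >> h.py <<'E'
def go(pos,rpy=None,o=None,show=True):
    """shift+turn (scaled units) from present pose to pos, rpy"""
    o=o or bot.get_obs(); Rt=R.from_euler('xyz',o['orientation'],degrees=True)
    d=Rt.inv().apply(np.array(pos)-o['tool_pos'])
    rv=np.zeros(3)
    if rpy is not None: rv=(Rt.inv()*R.from_euler('xyz',rpy,degrees=True)).as_rotvec(degrees=True)
    if show: print('xyz',np.round(d/.5,4).tolist(),'rot',np.round(rv/180,4).tolist(),' |d|mm',round(np.linalg.norm(d)*1000,1),'deg',round(np.linalg.norm(rv),1))
    return d/.5,rv/180
YAW=5.8; F=np.array([np.cos(np.radians(YAW)),np.sin(np.radians(YAW)),0]); L=np.array([-F[1],F[0],0])
HINGE=np.array([.578,.0076,.2])
def bar(th):
    a=np.arctan2(85,-118)-th; return HINGE+.1454*(np.cos(a)*F+np.array([0,0,np.sin(a)]))
E
python3 - <<'E'
from h import *
print(bar(1.737),bar(0))
go([.42,-.20,.42],[180,0,95.8])
go([.681,.018,.42],[180,0,95.8])
E
```

```text
[0.68080242 0.01804229 0.30229263] [ 0.46062584 -0.00432243  0.28498424]
xyz [0.706, -0.494, -0.4491] rot [-0.0002, -0.0002, -0.4479]  |d|mm 485.8 deg 80.6
xyz [1.3239, -0.7781, -0.4489] rot [-0.0002, -0.0002, -0.4479]  |d|mm 799.9 deg 80.6
```

>>> jog_arm(deltas=[{"xyz": [0, 0, -0.25], "delta_rot": [0, 0, -0.06], "gripper": 0.0}, {"xyz": [0.706, -0.494, -0.449], "delta_rot": [0, 0, -0.448], "gripper": 0.0}, {"xyz": [0.706, -0.494, -0.449], "delta_rot": [0, 0, -0.448], "gripper": 0.0}, {"xyz": [0.706, -0.494, -0.449], "delta_rot": [0, 0, -0.448], "gripper": 0.0}, {"xyz": [0.706, -0.494, -0.449], "delta_rot": [0, 0, -0.448], "gripper": 0.0}], force=20)

```text
t: 0.78
tool_pos: [0.2947, -0.3495, 0.3467]
orientation: [180.0, -0.0, 69.2]
ft_force: [1.1, -1.1, 0.7]
opening: 0.497
```

```bash
python3 - <<'E'
from h import *
go([.681,.018,.40],[180,0,95.8])
E
```

```text
xyz [0.9613, 0.4616, -0.1064] rot [0.0, -0.0, -0.1477]  |d|mm 535.8 deg 26.6
```

>>> jog_arm(deltas=[{"xyz": [0.3, 0.144, -0.106], "delta_rot": [0, 0, -0.148], "gripper": 0.0}, {"xyz": [0.96, 0.46, -0.106], "delta_rot": [0, 0, -0.148], "gripper": 0.0}, {"xyz": [0.96, 0.46, -0.106], "delta_rot": [0, 0, -0.148], "gripper": 0.0}, {"xyz": [0.96, 0.46, -0.106], "delta_rot": [0, 0, -0.148], "gripper": 0.0}, {"xyz": [0.96, 0.46, -0.106], "delta_rot": [0, 0, -0.148], "gripper": 0.0}])

```text
t: 1.4
tool_pos: [0.52, -0.1376, 0.3831]
orientation: [-180.0, 0.0, 95.5]
ft_force: [0.2, -1.2, 0.4]
opening: 0.495
```

```bash
python3 - <<'E'
from h import *
go([.681,.018,.40],[180,0,95.8])
E
```

```text
xyz [0.2787, 0.3506, -0.0339] rot [-0.0, 0.0, -0.0015]  |d|mm 224.6 deg 0.3
```

>>> jog_arm(deltas=[{"xyz": [0.279, 0.351, -0.034], "delta_rot": [0, 0, -0.0015], "gripper": 0.0}, {"xyz": [0.279, 0.351, -0.034], "delta_rot": [0, 0, -0.0015], "gripper": 0.0}, {"xyz": [0.279, 0.351, -0.034], "delta_rot": [0, 0, -0.0015], "gripper": 0.0}, {"xyz": [0.279, 0.351, -0.034], "delta_rot": [0, 0, -0.0015], "gripper": 0.0}, {"xyz": [0.279, 0.351, -0.034], "delta_rot": [0, 0, -0.0015], "gripper": 0.0}])

```text
t: 2.02
tool_pos: [0.6811, 0.0183, 0.3983]
orientation: [-179.9, -0.0, 95.9]
ft_force: [-0.7, -0.7, -1.1]
opening: 0.499
```

```bash
python3 - <<'E'
from h import *
o=bot.get_obs(); print(o['tool_pos'],o['orientation'],o['ft_force'])
c=cam('wrist'); save(c,'w1.png')
b=bar(1.737); print(project(c,[b,b+.08*L,b-.08*L]))
go([.681,.018,.283],[180,0,95.8])
E
```

```text
[0.68106064 0.01833222 0.39832189] [-1.79892479e+02 -2.81897926e-02  9.59426066e+01] [-0.66715163 -0.70812376 -1.07365488]
[[312.42535662 226.03575806]
 [312.7172763  128.66219205]
 [312.18106779 307.59731419]]
xyz [0.0018, 0.002, 0.2317] rot [-0.0005, -0.0, 0.0004]  |d|mm 115.9 deg 0.1
```

View pics/w1.png

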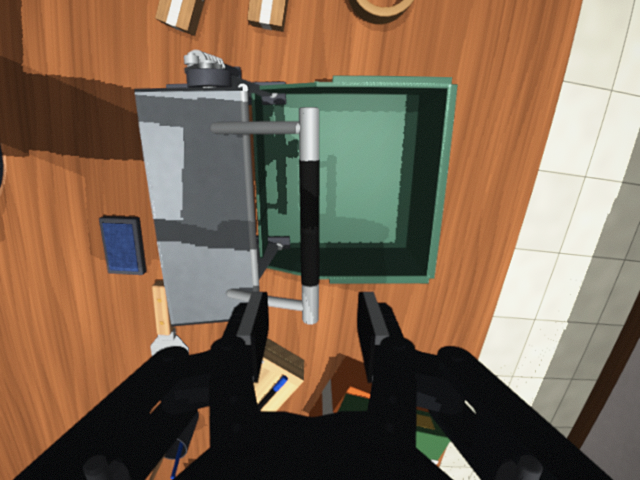

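The wrist view shows the bar at u≈310, between v≈110 and 322, where my prediction was 312. That's about 1 mm off, so I'm descending to grip it.

>>> jog_arm(deltas=[{"xyz": [0.002, 0.0, 0.08], "gripper": 0.0}, {"xyz": [0.002, 0.0, 0.16], "gripper": 0.0}, {"xyz": [0.002, 0.0, 0.232], "gripper": 0.0}, {"xyz": [0.002, 0.0, 0.232], "gripper": -1}, {"xyz": [0.002, 0.0, 0.232], "gripper": -1}])

```text
$.deltas[0]: bad value
```

>>> jog_arm(deltas=[{"xyz": [0, 0, 0], "gripper": -1}, {"xyz": [0, 0, 0], "gripper": -1}, {"xyz": [0, 0, 0], "gripper": -1}])

```text
$.deltas[0]: bad value
```

```bash
python3 - <<'E'
from h import *
o=bot.get_obs(); print(o['tool_pos'],o['orientation'],o['ft_force'],o['opening'])
for th in np.arange(1.7,-.1,-.2): 
    d,_=go(bar(th)-[0,0,.019],None,show=False); print(round(th,2),np.round(d,4).tolist())
E
```

```text
[0.68028452 0.01702852 0.39884565] [-1.79909053e+02 -2.78605512e-03  9.58725473e+01] [ 0.1448772  -0.79689678  0.04376527] 0.4947129720231851
1.7 [0.0019, -0.0061, 0.2236]
1.5 [0.002, -0.0523, 0.1884]
1.3 [0.002, -0.1045, 0.163]
1.1 [0.0021, -0.1607, 0.1486]
0.9 [0.0022, -0.2187, 0.1456]
0.7 [0.0023, -0.2762, 0.1541]
0.5 [0.0023, -0.3307, 0.1739]
0.3 [0.0024, -0.3803, 0.2042]
0.1 [0.0024, -0.4228, 0.2437]
```

>>> jog_arm(deltas=[{"xyz": [0.002, 0.0, 0.08], "delta_rot": [0, 0, 0], "gripper": 0.0}, {"xyz": [0.002, 0.0, 0.16], "delta_rot": [0, 0, 0], "gripper": 0.0}, {"xyz": [0.002, 0.0, 0.232], "delta_rot": [0, 0, 0], "gripper": 0.0}, {"xyz": [0.002, 0.0, 0.232], "delta_rot": [0, 0, 0], "gripper": -1}, {"xyz": [0.002, 0.0, 0.232], "delta_rot": [0, 0, 0], "gripper": -1}])

```text
t: 2.7
tool_pos: [0.6802, 0.0168, 0.2862]
orientation: [179.9, 0.0, 95.8]
ft_force: [0.8, -0.8, 0.6]
opening: 0.08
```

>>> jog_arm(deltas=[{"xyz": [0, 0, 0], "delta_rot": [0, 0, 0], "gripper": -1}, {"xyz": [0, 0, 0], "delta_rot": [0, 0, 0], "gripper": -1}, {"xyz": [0, 0, 0], "delta_rot": [0, 0, 0], "gripper": -1}])

```text
t: 3.08
tool_pos: [0.68, 0.0174, 0.2845]
orientation: [180.0, 0.0, 95.8]
ft_force: [-0.7, -0.8, 0.1]
opening: 0.0
```

```bash
python3 - <<'E'
from h import *
o=bot.get_obs(); print(o['tool_pos'],o['orientation'],o['ft_force'],o['opening'])
for th in np.arange(1.7,-.05,-.1): 
    d,_=go(bar(th)-[0,0,.019],None,show=False); print(round(th,2),np.round(d,4).tolist())
E
```

```text
[0.68003969 0.01740299 0.28445054] [1.79965934e+02 5.00179826e-03 9.57988931e+01] [-0.72742716 -0.78409982  0.05229133] 0.00028459995021448356
1.7 [0.0011, -0.0061, -0.0052]
1.6 [0.0011, -0.0282, -0.024]
1.5 [0.0011, -0.0521, -0.0405]
1.4 [0.0011, -0.0776, -0.0546]
1.3 [0.0011, -0.1043, -0.066]
1.2 [0.0011, -0.1321, -0.0747]
1.1 [0.0011, -0.1605, -0.0806]
1.0 [0.0011, -0.1894, -0.0836]
0.9 [0.0011, -0.2185, -0.0837]
0.8 [0.0011, -0.2474, -0.0809]
0.7 [0.0011, -0.2759, -0.0753]
0.6 [0.0011, -0.3037, -0.0668]
0.5 [0.0011, -0.3306, -0.0556]
0.4 [0.0011, -0.3561, -0.0417]
0.3 [0.0011, -0.3802, -0.0254]
0.2 [0.0011, -0.4025, -0.0068]
0.1 [0.0011, -0.4228, 0.014]
-0.0 [0.0011, -0.441, 0.0367]
```

The gripper shut fully with nothing in it, so I'll look before moving.

```bash
python3 - <<'E'
from h import *
c=cam('wrist'); save(c,'w2.png'); c=cam('scene'); 
im=c['color'][190:390,240:420]; cv2.imwrite('pics/s2.png',cv2.cvtColor(cv2.resize(im,None,fx=3,fy=3,interpolation=cv2.INTER_CUBIC),cv2.COLOR_RGB2BGR))
E
```

```text
(no output)
```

View pics/w2.png

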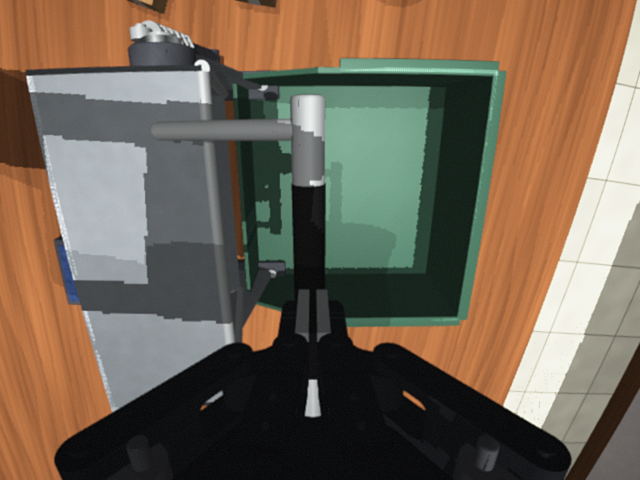

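View pics/s2.png

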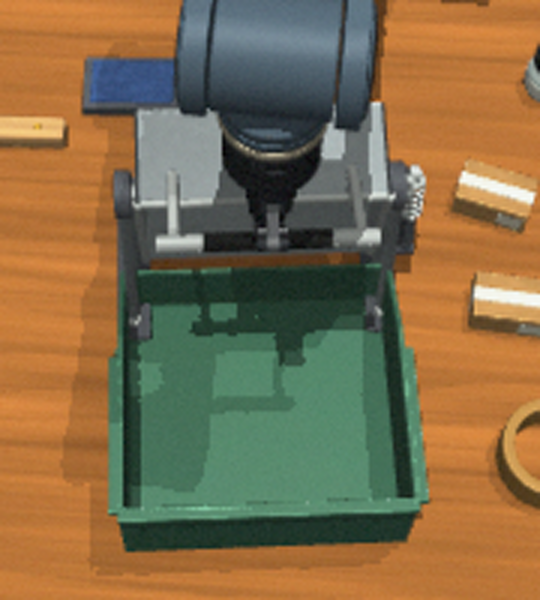

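```bash
python3 - <<'E'
from h import *
c=cam('wrist'); im=c['color'][170:440,220:410]; cv2.imwrite('pics/w3.png',cv2.cvtColor(np.clip(cv2.resize(im,None,fx=2.2,fy=2.2,interpolation=cv2.INTER_CUBIC).astype(float)*2.2,0,255).astype(np.uint8),cv2.COLOR_RGB2BGR))
P=cloud(c)
for u,v in((310,150),(310,220),(310,270),(300,310),(322,310),(312,310),(312,340),(312,370),(312,395)): print(u,v,P[v,u].round(3))
b=bar(1.737); print(project(c,[b,b+.02*L,b+.08*L,b-.02*L]))
o=bot.get_obs(); print(o['opening'],o['ft_force'],o['effort'])
E
```

```text
310 150 [0.671 0.09  0.31 ]
310 220 [0.675 0.057 0.309]
310 270 [0.677 0.032 0.31 ]
300 310 [0.674 0.028 0.342]
322 310 [0.683 0.029 0.343]
312 310 [0.678 0.029 0.343]
312 340 [0.679 0.026 0.358]
312 370 [0.68  0.011 0.357]
312 395 [ 0.686 -0.049  0.31 ]
[[314.31683512 287.67802573]
 [314.40514923 253.03398121]
 [314.69199794 131.79595489]
 [314.23267363 319.6996384 ]]
0.00246405155711551 [ 0.73728676  0.63837297 -0.17113972] [-8.69872776e-03 -6.49171901e+01 -3.29882920e+01 -5.57200383e-04
  3.44653228e-03 -2.88632555e-04]
```

View pics/w3.png

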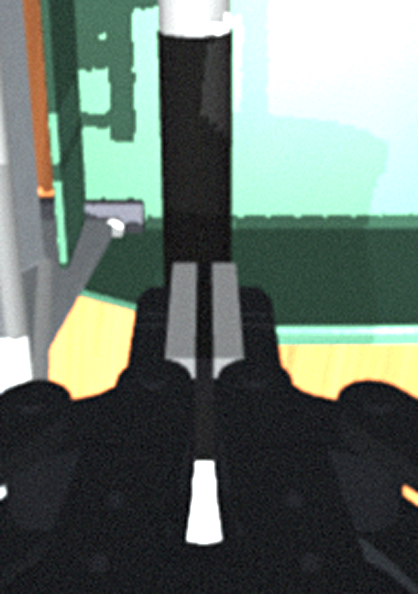

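>>> jog_arm(deltas=[{"xyz": [0, 0, 0], "delta_rot": [0, 0, 0], "gripper": 0}, {"xyz": [0, 0, 0], "delta_rot": [0, 0, 0], "gripper": 0}, {"xyz": [0, 0, 0], "delta_rot": [0, 0, 0], "gripper": 0}])

```text
t: 3.6
tool_pos: [0.6799, 0.0174, 0.284]
orientation: [180.0, -0.0, 95.8]
ft_force: [-0.3, -0.7, -0.8]
opening: 0.499
```

```bash
python3 - <<'E'
from h import *
c=cam('wrist'); im=c['color'][170:440,180:450]; cv2.imwrite('pics/w4.png',cv2.cvtColor(np.clip(cv2.resize(im,None,fx=2.2,fy=2.2,interpolation=cv2.INTER_CUBIC).astype(float)*2.2,0,255).astype(np.uint8),cv2.COLOR_RGB2BGR))
o=bot.get_obs(); print(o['opening'],o['tool_pos'])
P=cloud(c)
for v in (240,260,280,300,320,340): print(v,[P[v,u].round(3).tolist() for u in range(260,370,10)])
E
```

```text
0.496806277662573 [0.67994642 0.01735303 0.28399381]
240 [[0.612, -0.068, 0.006], [0.627, -0.066, 0.006], [0.641, -0.064, 0.007], [0.656, -0.063, 0.007], [0.671, 0.046, 0.308], [0.676, 0.048, 0.31], [0.681, 0.047, 0.308], [0.713, -0.058, 0.005], [0.727, -0.056, 0.007], [0.742, -0.055, 0.006], [0.756, -0.053, 0.007]]
260 [[0.614, -0.099, 0.006], [0.629, -0.097, 0.007], [0.643, -0.097, 0.005], [0.658, -0.095, 0.006], [0.672, 0.036, 0.309], [0.677, 0.037, 0.31], [0.682, 0.037, 0.309], [0.717, -0.089, 0.005], [0.731, -0.087, 0.006], [0.746, -0.085, 0.007], [0.761, -0.084, 0.006]]
280 [[0.62, -0.112, 0.045], [0.632, -0.12, 0.026], [0.647, -0.119, 0.026], [0.661, -0.117, 0.026], [0.673, 0.025, 0.309], [0.678, 0.027, 0.311], [0.683, 0.026, 0.308], [0.718, -0.111, 0.026], [0.733, -0.11, 0.026], [0.747, -0.108, 0.028], [0.762, -0.107, 0.026]]
300 [[0.656, 0.027, 0.335], [0.639, -0.119, 0.085], [0.652, -0.117, 0.086], [0.665, -0.116, 0.085], [0.674, 0.013, 0.308], [0.679, 0.015, 0.31], [0.684, 0.014, 0.308], [0.716, -0.111, 0.084], [0.728, -0.109, 0.086], [0.741, -0.109, 0.084], [0.7, 0.028, 0.33]]
320 [[0.658, 0.023, 0.344], [0.634, -0.205, 0.0], [0.65, -0.203, -0.0], [0.666, -0.2, 0.002], [0.675, 0.001, 0.308], [0.68, 0.002, 0.309], [0.685, 0.002, 0.308], [0.714, -0.114, 0.126], [0.725, -0.112, 0.127], [0.737, -0.111, 0.127], [0.701, 0.02, 0.333]]
340 [[0.658, 0.016, 0.349], [0.636, -0.243, -0.0], [0.653, -0.241, 0.0], [0.669, -0.238, 0.002], [0.676, -0.012, 0.308], [0.681, -0.01, 0.31], [0.687, -0.01, 0.308], [0.734, -0.233, 0.0], [0.751, -0.232, -0.0], [0.767, -0.23, -0.0], [0.702, 0.011, 0.335]]
```

View pics/w4.png

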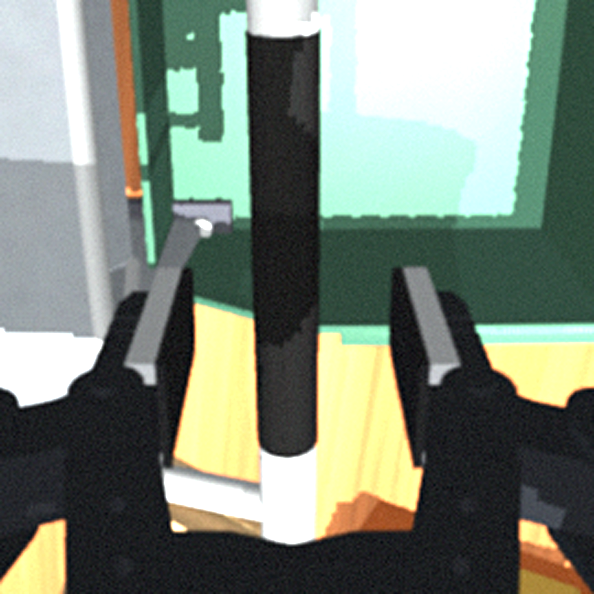

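```bash
python3 - <<'E'
from h import *
o=bot.get_obs()
c=cam('scene'); P=cloud(c)
T=np.eye(4);T[:3,:3]=R.from_euler('xyz',o['orientation'],degrees=True).as_matrix();T[:3,3]=o['tool_pos']
def tool(P): return (P-T[:3,3])@T[:3,:3]
im=c['color'][220:300,280:380]; cv2.imwrite('pics/s4.png',cv2.cvtColor(np.clip(1.8*cv2.resize(im,None,fx=7,fy=7,interpolation=cv2.INTER_CUBIC).astype(float),0,255).astype(np.uint8),cv2.COLOR_RGB2BGR))
for n in('scene','wrist','top'):
    c=cam(n); q=tool(cloud(c).reshape(-1,3)); 
    m=(abs(q[:,0])<.02)&(abs(q[:,1])>.014)&(abs(q[:,1])<.06)&(q[:,2]>-.1)&(q[:,2]<.015)
    q=q[m]; print(n,m.sum()); 
    for s in(-1,1):
        k=q[q[:,1]*s>0]
        if len(k): h=np.histogram(k[:,2],bins=np.arange(-.1,.02,.01)); print(s,h[0],'tip',k[np.argsort(-k[:,2])[:5]].round(3).tolist())
E
```

```text
scene 35
-1 [0 0 0 0 1 2 0 0 0 0 1] tip [[-0.017, -0.053, 0.015], [-0.02, -0.057, 0.011], [-0.02, -0.054, 0.01], [-0.009, -0.019, -0.043], [-0.009, -0.023, -0.046]]
1 [14  9  0  0  2  4  0  0  0  0  0] tip [[0.004, 0.033, -0.042], [0.006, 0.035, -0.046], [0.001, 0.035, -0.046], [-0.006, 0.035, -0.046], [-0.004, 0.038, -0.051]]
wrist 15925
-1 [4054 1400  731  629  531  326   20    0    0    0    1] tip [[0.014, -0.055, 0.015], [-0.014, -0.055, 0.015], [0.002, -0.055, 0.015], [-0.019, -0.055, 0.015], [0.015, -0.055, 0.015]]
1 [4071 1370  754  623  522  325   21    0    0    0    0] tip [[0.007, 0.022, -0.038], [-0.001, 0.021, -0.038], [0.008, 0.021, -0.038], [-0.001, 0.021, -0.039], [-0.003, 0.021, -0.039]]
top 0
```

View pics/s4.png

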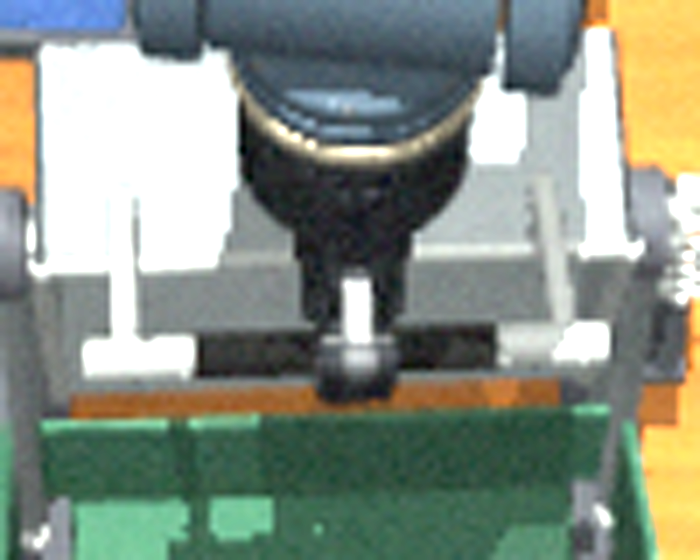

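The wrist and scene depth agree: at half opening the fingertips sit about 38–42 mm behind the reported TCP, so they closed above the bar. I'll measure this offset while I go down, starting 33 mm lower.

>>> jog_arm(deltas=[{"xyz": [0.001, 0.001, 0.03], "delta_rot": [0, 0, 0], "gripper": 0.0}, {"xyz": [0.001, 0.001, 0.066], "delta_rot": [0, 0, 0], "gripper": 0.0}, {"xyz": [0.001, 0.001, 0.066], "delta_rot": [0, 0, 0], "gripper": 0.0}])

```text
t: 4.22
tool_pos: [0.6794, 0.018, 0.2484]
orientation: [-179.8, -0.0, 95.8]
ft_force: [-0.3, -0.4, 1.0]
opening: 0.504
```

>>> jog_arm(deltas=[{"xyz": [0, 0, 0], "delta_rot": [0, 0, 0], "gripper": -1}, {"xyz": [0, 0, 0], "delta_rot": [0, 0, 0], "gripper": -1}, {"xyz": [0, 0, 0], "delta_rot": [0, 0, 0], "gripper": -1}, {"xyz": [0, 0, 0], "delta_rot": [0, 0, 0], "gripper": -1}], force=25)

```text
t: 4.72
tool_pos: [0.6781, 0.0177, 0.2515]
orientation: [-179.7, -0.0, 95.8]
ft_force: [-16.2, -1.9, 4.5]
opening: 0.171
```

```bash
python3 - <<'E'
from h import *
o=bot.get_obs(); print(o['tool_pos'],o['orientation'],o['ft_force'],o['opening'])
c=cam('wrist'); im=c['color'][170:440,180:450]; cv2.imwrite('pics/w5.png',cv2.cvtColor(np.clip(cv2.resize(im,None,fx=2.2,fy=2.2,interpolation=cv2.INTER_CUBIC).astype(float)*2.2,0,255).astype(np.uint8),cv2.COLOR_RGB2BGR))
g=bar(1.737)-o['tool_pos']; print('bar rel',g)
E
```

```text
[0.67810687 0.01768098 0.25146536] [-1.79684519e+02 -3.28002094e-03  9.57978370e+01] [-16.23321248  -1.8766233    4.46120261] 0.1714343174809168
bar rel [0.00269555 0.00036131 0.05082727]
```

View pics/w5.png

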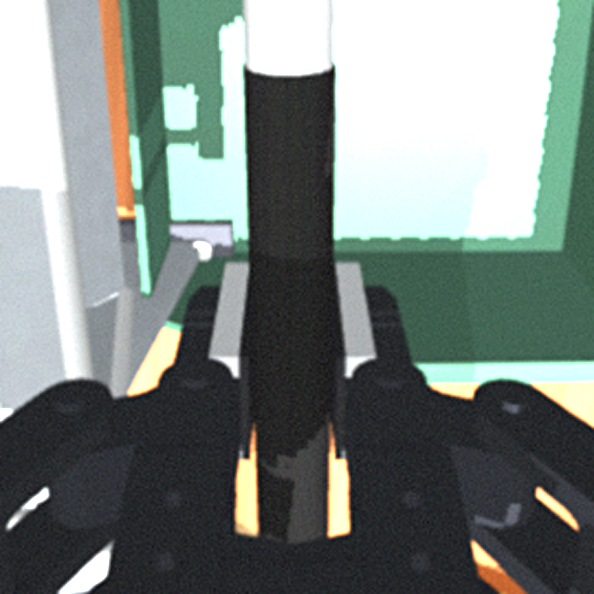

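The bar is held: opening 0.171 is about 15 mm, and the picture shows the pads either side of it. Next I'll work out the arc increments.

```bash
python3 - <<'E'
from h import *
th=1.72
for k in range(5):
    r=[]
    for i in range(1,6):
        d=bar(th-.07*i)-bar(th); r.append([round(float(d@F)/.5,3),round(-d[2]/.5,3)])
    print(round(th,2),r); th-=.35
E
```

```text
1.72 [[-0.015, np.float64(-0.014)], [-0.031, np.float64(-0.026)], [-0.048, np.float64(-0.038)], [-0.065, np.float64(-0.048)], [-0.084, np.float64(-0.057)]]
1.37 [[-0.019, np.float64(-0.008)], [-0.038, np.float64(-0.014)], [-0.058, np.float64(-0.019)], [-0.078, np.float64(-0.023)], [-0.098, np.float64(-0.025)]]
1.02 [[-0.02, np.float64(-0.001)], [-0.041, np.float64(-0.0)], [-0.061, np.float64(0.002)], [-0.081, np.float64(0.005)], [-0.101, np.float64(0.01)]]
0.67 [[-0.019, np.float64(0.006)], [-0.038, np.float64(0.014)], [-0.057, np.float64(0.023)], [-0.074, np.float64(0.033)], [-0.091, np.float64(0.044)]]
0.32 [[-0.016, np.float64(0.013)], [-0.031, np.float64(0.026)], [-0.045, np.float64(0.041)], [-0.058, np.float64(0.056)], [-0.07, np.float64(0.073)]]
```

>>> jog_arm(deltas=[{"xyz": [0, -0.019, -0.014], "delta_rot": [0, 0, 0], "gripper": -1}, {"xyz": [0, -0.035, -0.026], "delta_rot": [0, 0, 0], "gripper": -1}, {"xyz": [0, -0.052, -0.038], "delta_rot": [0, 0, 0], "gripper": -1}, {"xyz": [0, -0.069, -0.048], "delta_rot": [0, 0, 0], "gripper": -1}, {"xyz": [0, -0.088, -0.057], "delta_rot": [0, 0, 0], "gripper": -1}])

```text
t: 5.4
tool_pos: [0.6393, 0.0134, 0.2828]
orientation: [179.4, 0.1, 95.8]
ft_force: [12.7, -0.6, 9.0]
opening: 0.176
```

>>> jog_arm(deltas=[{"xyz": [0, -0.019, -0.008], "delta_rot": [0, 0, 0], "gripper": -1}, {"xyz": [0, -0.038, -0.014], "delta_rot": [0, 0, 0], "gripper": -1}, {"xyz": [0, -0.058, -0.019], "delta_rot": [0, 0, 0], "gripper": -1}, {"xyz": [0, -0.078, -0.023], "delta_rot": [0, 0, 0], "gripper": -1}, {"xyz": [0, -0.098, -0.025], "delta_rot": [0, 0, 0], "gripper": -1}])

```text
t: 6.02
tool_pos: [0.5897, 0.0081, 0.2955]
orientation: [179.5, 0.1, 95.8]
ft_force: [5.7, -3.1, 12.5]
opening: 0.174
```

>>> jog_arm(deltas=[{"xyz": [0, -0.02, -0.001], "delta_rot": [0, 0, 0], "gripper": -1}, {"xyz": [0, -0.041, 0.0], "delta_rot": [0, 0, 0], "gripper": -1}, {"xyz": [0, -0.061, 0.002], "delta_rot": [0, 0, 0], "gripper": -1}, {"xyz": [0, -0.081, 0.005], "delta_rot": [0, 0, 0], "gripper": -1}, {"xyz": [0, -0.101, 0.01], "delta_rot": [0, 0, 0], "gripper": -1}])

```text
t: 6.65
tool_pos: [0.538, 0.0025, 0.2887]
orientation: [179.8, 0.1, 95.8]
ft_force: [-1.1, -6.5, 6.0]
opening: 0.174
```

>>> jog_arm(deltas=[{"xyz": [0, -0.019, 0.006], "delta_rot": [0, 0, 0], "gripper": -1}, {"xyz": [0, -0.038, 0.014], "delta_rot": [0, 0, 0], "gripper": -1}, {"xyz": [0, -0.057, 0.023], "delta_rot": [0, 0, 0], "gripper": -1}, {"xyz": [0, -0.074, 0.033], "delta_rot": [0, 0, 0], "gripper": -1}, {"xyz": [0, -0.091, 0.044], "delta_rot": [0, 0, 0], "gripper": -1}])

```text
t: 7.28
tool_pos: [0.492, -0.0022, 0.2655]
orientation: [179.9, 0.1, 95.8]
ft_force: [2.2, -5.2, -5.7]
opening: 0.173
```

>>> jog_arm(deltas=[{"xyz": [0, -0.016, 0.013], "delta_rot": [0, 0, 0], "gripper": -1}, {"xyz": [0, -0.031, 0.026], "delta_rot": [0, 0, 0], "gripper": -1}, {"xyz": [0, -0.045, 0.041], "delta_rot": [0, 0, 0], "gripper": -1}, {"xyz": [0, -0.056, 0.053], "delta_rot": [0, 0, 0], "gripper": -1}, {"xyz": [0, -0.062, 0.06], "delta_rot": [0, 0, 0], "gripper": -1}])

```text
t: 7.9
tool_pos: [0.4609, -0.0051, 0.235]
orientation: [180.0, 0.1, 95.8]
ft_force: [-6.9, -5.0, 0.6]
opening: 0.173
```

```bash
python3 - <<'E'
from h import *
o=bot.get_obs(); b=o['tool_pos']+[0,0,.0508]; print(b,o['ft_force'])
h=np.array([.5755,.0073,.2]); d=b-h; print('theta',np.arctan2(85,-118)-np.arctan2(d[2],d[:2]@F[:2]), 'r',np.linalg.norm(d))
E
```

```text
[ 0.46093172 -0.00510408  0.28584924] [-6.90229982 -5.01640564  0.64087334]
theta 0.016041352776594575 r 0.14370053592124543
```

>>> jog_arm(deltas=[{"xyz": [0, -0.006, 0.006], "delta_rot": [0, 0, 0], "gripper": -1}, {"xyz": [0, -0.008, 0.01], "delta_rot": [0, 0, 0], "gripper": -1}, {"xyz": [0, -0.008, 0.01], "delta_rot": [0, 0, 0], "gripper": -1}])

```text
t: 8.28
tool_pos: [0.4568, -0.0054, 0.2299]
orientation: [-180.0, 0.1, 95.8]
ft_force: [-2.3, -7.0, -4.4]
opening: 0.173
```

```bash
python3 - <<'E'
from h import *
o=bot.get_obs(); b=o['tool_pos']+[0,0,.0508]; print(b,o['ft_force'])
h=np.array([.5765,.0075,.2]); d=b-h; print('theta',np.arctan2(85,-118)-np.arctan2(d[2],d[:2]@F[:2]), 'r',np.linalg.norm(d))
for n in('top','scene'):
    c=cam(n); P=cloud(c); m=(P[...,2]>.225)&(P[...,2]<.245)&(P[...,0]>.45)&(P[...,0]<.7)&(abs(P[...,1])<.16)
    q=P[m]; r=cv2.minAreaRect((q[:,:2]*1000).astype(np.float32)); print(n,m.sum(),r, np.median(q[:,2]))
    save(c,n+'1.png')
E
```

```text
[ 0.45681016 -0.00542856  0.2807322 ] [-2.30298676 -7.0283744  -4.38378251]
theta -0.033508673704927716 r 0.14494997353110906
top 970 ((589.8505859375, 9.553695678710938), (185.11984252929688, 262.9459533691406), 6.187247276306152) 0.23561305092033336
scene 802 ((580.7423706054688, 4.000335693359375), (201.5675506591797, 260.2224426269531), 5.358527660369873) 0.23589052625752682
```

View pics/scene1.png

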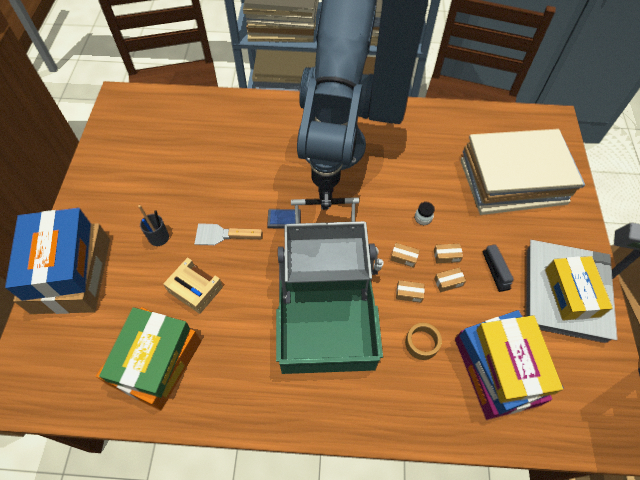

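The skip is upright: the rim median is at 0.2357 m against 0.235 m expected, and the scene view shows the mouth up at (328,255). Releasing the bar and rising.

>>> jog_arm(deltas=[{"xyz": [0, 0, 0], "delta_rot": [0, 0, 0], "gripper": -0.4}, {"xyz": [0, 0, 0], "delta_rot": [0, 0, 0], "gripper": 0.0}, {"xyz": [0, 0, 0], "delta_rot": [0, 0, 0], "gripper": 0.0}, {"xyz": [0, 0, 0], "delta_rot": [0, 0, 0], "gripper": 0.0}, {"xyz": [0, 0, -0.1], "delta_rot": [0, 0, 0], "gripper": 0.0}])

```text
t: 9.0
tool_pos: [0.456, -0.0045, 0.2782]
orientation: [-179.6, -0.1, 95.8]
ft_force: [1.1, -0.3, 0.0]
opening: 0.493
```

>>> jog_arm(deltas=[{"xyz": [0, 0, -0.125], "delta_rot": [0, 0, 0], "gripper": 0.0}, {"xyz": [0, 0, -0.25], "delta_rot": [0, 0, 0], "gripper": 0.0}, {"xyz": [0, 0, -0.25], "delta_rot": [0, 0, 0], "gripper": 1.0}])

```text
t: 9.38
tool_pos: [0.4587, -0.0048, 0.4094]
orientation: [179.5, 0.1, 95.8]
ft_force: [0.7, -0.3, -1.4]
opening: 0.699
```

```bash
cat >> h.py <<'E'
def skipang(c):
    """bar in upright region -> theta"""
    P=cloud(c); m=(P[...,2]>.27)&(P[...,2]<.36)&(abs(P[...,1])<.1)&(P[...,0]>.4)&(P[...,0]<.75); return P[m]
def cartons(verbose=True):
    out=[]
    for n in('top','scene'):
        c=cam(n); P=cloud(c)
        m=(P[...,2]>.025)&(P[...,2]<.05)&(P[...,0]>.33)&(P[...,0]<.72)&(P[...,1]>.17)&(P[...,1]<.52)
        k,l,st,ce=cv2.connectedComponentsWithStats(m.astype(np.uint8))
        for i in range(1,k):
            if st[i,4]<200: continue
            q=P[l==i]; r=cv2.minAreaRect((q[:,:2]*1000).astype(np.float32))
            (w,h),a=r[1],r[2]
            if h>w: a=a+90
            out.append((n,np.round(r[0],1).tolist(),np.round([max(w,h),min(w,h)],1).tolist(),round(a,1)))
    if verbose:
        for o in out: print(*o)
    return out
E
python3 - <<'E'
from h import *
o=bot.get_obs(); print(o['tool_pos'],o['ft_force'])
cartons()
for n in('top','scene'):
    c=cam(n); P=cloud(c); m=(P[...,2]>.27)&(P[...,2]<.30)&(P[...,0]>.44)&(P[...,0]<.5)&(abs(P[...,1])<.12)
    q=P[m]; print(n,m.sum(),q[:,2].max(), np.percentile(q[:,0],[2,50,98]))
    P=cloud(c); m=(P[...,2]>.225)&(P[...,2]<.245)&(P[...,0]>.45)&(P[...,0]<.7)&(abs(P[...,1])<.16)
    save(c,n+'2.png')
c=cam('wrist'); save(c,'w6.png')
E
```

```text
[ 0.45874528 -0.00477206  0.40944045] [ 0.65850773 -0.29096333 -1.35423612]
top [594.0, 269.8] [81.7, 51.3] 85.4
top [545.4, 394.4] [80.8, 52.1] 111.9
top [466.8, 255.3] [81.0, 50.3] 74.1
top [450.9, 396.0] [82.4, 50.3] 97.3
scene [466.9, 257.1] [80.2, 55.8] 73.8
scene [450.7, 398.9] [84.4, 55.5] 100.3
scene [545.0, 397.1] [83.4, 55.2] 111.0
scene [594.6, 271.2] [80.9, 55.5] 85.1
top 327 0.2997261737728667 [0.44626178 0.45751056 0.47293507]
scene 418 0.29863656478283707 [0.44716529 0.46235494 0.47586942]
```

View pics/w6.png

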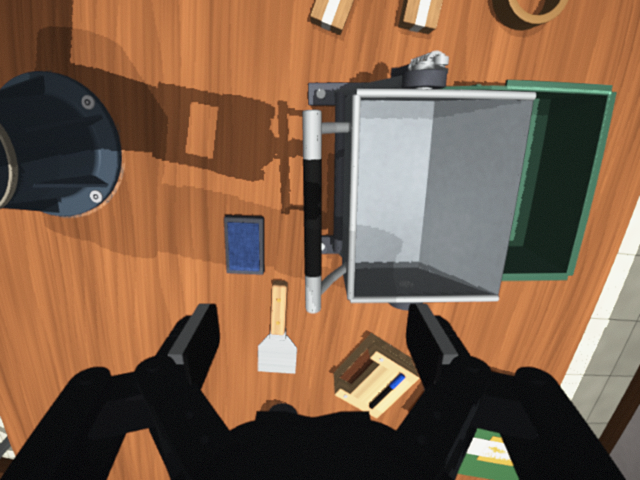

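View pics/top2.png

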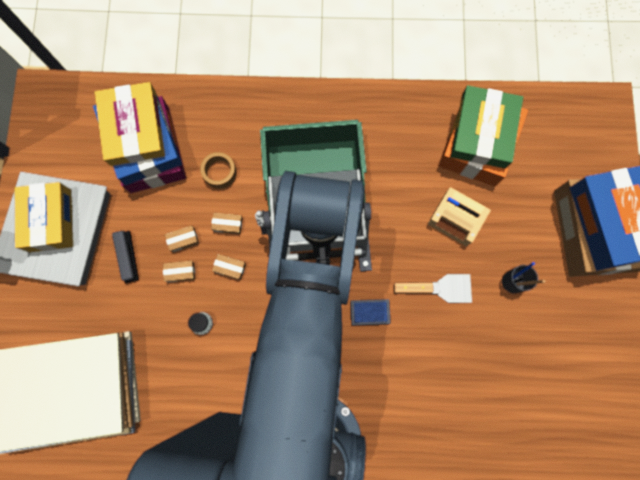

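The skip stayed upright in the wrist view: rim from (355,95) to (498,297), bar at u=313. I'll take the rim from this view.

```bash
python3 - <<'E'
from h import *
c=cam('wrist')
for uv,z in(((355,95),.235),((352,298),.235),((535,95),.235),((498,298),.235),((313,120),.285),((313,300),.285)):
    p=onplane(c,[uv],z)[0]; print(uv,p.round(4))
P=cloud(c)
print('floor z',P[200,400].round(3),P[150,400].round(3))
# floor/front boundary, depth along row 200
print([ (u,P[190,u].round(3).tolist()) for u in (345,365,390,420,430,440,460,490,510)])
go([.594,.270,.12],[180,0,85.3])
E
```

```text
(355, 95) [0.4864 0.1088 0.235 ]
(352, 298) [ 0.5141 -0.1104  0.235 ]
(535, 95) [0.6648 0.1311 0.235 ]
(498, 298) [ 0.689 -0.094  0.235]
(313, 120) [0.4485 0.0813 0.285 ]
(313, 300) [ 0.466  -0.0893  0.285 ]
floor z [ 0.572 -0.006  0.151] [0.561 0.058 0.152]
[(345, [0.496, 0.004, 0.172]), (365, [0.524, 0.002, 0.151]), (390, [0.557, 0.006, 0.151]), (420, [0.596, 0.01, 0.151]), (430, [0.608, 0.012, 0.155]), (440, [0.617, 0.015, 0.166]), (460, [0.633, 0.021, 0.186]), (490, [0.654, 0.029, 0.215]), (510, [0.668, 0.034, 0.231])]
xyz [0.5186, 0.3288, 0.5673] rot [-0.0007, -0.0001, 0.0583]  |d|mm 418.0 deg 10.5
```

>>> jog_arm(deltas=[{"xyz": [0.519, 0.329, 0.0], "delta_rot": [0, 0, 0.058], "gripper": 1}, {"xyz": [0.519, 0.329, 0.0], "delta_rot": [0, 0, 0.058], "gripper": 1}, {"xyz": [0.519, 0.329, 0.05], "delta_rot": [0, 0, 0.058], "gripper": 1}, {"xyz": [0.519, 0.329, 0.2], "delta_rot": [0, 0, 0.058], "gripper": 1}, {"xyz": [0.519, 0.329, 0.4], "delta_rot": [0, 0, 0.058], "gripper": 1}])

```text
t: 10.3
tool_pos: [0.5742, 0.2292, 0.3024]
orientation: [179.9, -0.0, 85.5]
ft_force: [1.7, 0.7, -0.9]
opening: 1.004
```

```bash
python3 - <<'E'
from h import *
go([.594,.270,.05],[180,0,85.3])
E
```

```text
xyz [0.0843, 0.0325, 0.5049] rot [0.0003, -0.0002, 0.0008]  |d|mm 256.5 deg 0.2
```

>>> jog_arm(deltas=[{"xyz": [0.084, 0.032, 0.1], "delta_rot": [0, 0, 0.001], "gripper": 1}, {"xyz": [0.084, 0.032, 0.505], "delta_rot": [0, 0, 0.001], "gripper": 1}, {"xyz": [0.084, 0.032, 0.505], "delta_rot": [0, 0, 0.001], "gripper": 1}, {"xyz": [0.084, 0.032, 0.505], "delta_rot": [0, 0, 0.001], "gripper": 1}, {"xyz": [0.084, 0.032, 0.505], "delta_rot": [0, 0, 0.001], "gripper": 1}])

```text
t: 10.92
tool_pos: [0.5902, 0.2664, 0.0472]
orientation: [-179.6, 0.2, 85.2]
ft_force: [0.5, 0.5, -0.1]
opening: 0.998
```

```bash
python3 - <<'E'
from h import *
o=bot.get_obs(); print(o['tool_pos'],o['orientation'])
c=cam('wrist'); save(c,'w7.png')
T=np.eye(4);T[:3,:3]=R.from_euler('xyz',o['orientation'],degrees=True).as_matrix();T[:3,3]=o['tool_pos']
P=cloud(c); q=((P.reshape(-1,3)-T[:3,3])@T[:3,:3])
m=(abs(q[:,0])<.02)&(abs(q[:,1])>.03)&(abs(q[:,1])<.06)&(q[:,2]>-.1)&(q[:,2]<-.01); k=q[m]; print('tip',k[np.argsort(-k[:,2])[:5]].round(3).tolist())
m=(P[...,2]>.03)&(P[...,2]<.042)&(P[...,1]>.2)&(abs(P[...,0]-.59)<.06)&(abs(P[...,1]-.27)<.06); p=P[m]; print(cv2.minAreaRect((p[:,:2]*1000).astype(np.float32)),np.median(p[:,2]))
E
```

```text
[0.59024601 0.26643675 0.04715227] [-1.79623966e+02  1.73888610e-01  8.51751738e+01]
tip [[-0.001, 0.043, -0.049], [-0.006, -0.043, -0.049], [0.006, -0.043, -0.049], [-0.001, 0.043, -0.049], [0.007, -0.043, -0.05]]
((591.461669921875, 271.91375732421875), (80.84481048583984, 50.30545425415039), 85.481201171875) 0.036967110960483246
```

View pics/w7.png

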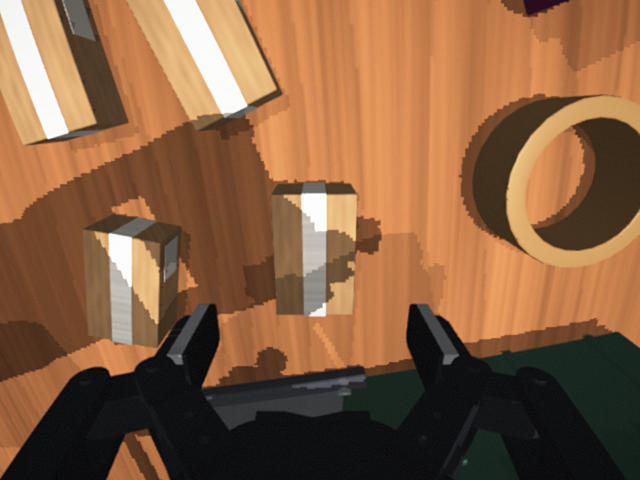

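The carton lies centred below the jaws in the wrist view, at (315,250), clear of its neighbours. The fully open fingertips are 49 mm behind the TCP. Going down with that offset.

```bash
python3 - <<'E'
from h import *
go([.593,.271,-.035],[180,0,85.4])
E
```

```text
xyz [0.0095, 0.0047, 0.1646] rot [-0.0018, 0.0008, -0.0012]  |d|mm 82.5 deg 0.4
```

>>> jog_arm(deltas=[{"xyz": [0.008, 0.004, 0.06], "delta_rot": [0, 0, 0], "gripper": 1}, {"xyz": [0.008, 0.004, 0.12], "delta_rot": [0, 0, 0], "gripper": 1}, {"xyz": [0.008, 0.004, 0.16], "delta_rot": [0, 0, 0], "gripper": 1}, {"xyz": [0.008, 0.004, 0.16], "delta_rot": [0, 0, 0], "gripper": -1}, {"xyz": [0.008, 0.004, 0.16], "delta_rot": [0, 0, 0], "gripper": -1}], force=30)

```text
t: 11.6
tool_pos: [0.596, 0.2715, -0.0269]
orientation: [179.9, -0.1, 85.2]
ft_force: [-0.3, -0.3, 1.3]
opening: 0.606
```

>>> jog_arm(deltas=[{"xyz": [0, 0, 0], "delta_rot": [0, 0, 0], "gripper": -1}, {"xyz": [0, 0, 0], "delta_rot": [0, 0, 0], "gripper": -1}])

```text
t: 11.85
tool_pos: [0.5961, 0.2716, -0.0268]
orientation: [179.9, -0.1, 85.2]
ft_force: [0.1, -0.1, 6.8]
opening: 0.579
```

Gripped: opening 0.579 is 49 mm. Lifting it now.

>>> jog_arm(deltas=[{"xyz": [0, 0, -0.06], "delta_rot": [0, 0, 0], "gripper": -1}, {"xyz": [0, 0, -0.18], "delta_rot": [0, 0, 0], "gripper": -1}, {"xyz": [0, 0, -0.6], "delta_rot": [0, 0, -0.058], "gripper": -1}, {"xyz": [0, 0, -0.6], "delta_rot": [0, 0, -0.058], "gripper": -1}, {"xyz": [0, 0, -0.6], "delta_rot": [0, 0, -0.058], "gripper": -1}])

```text
t: 12.48
tool_pos: [0.5947, 0.271, 0.2518]
orientation: [180.0, -0.0, 95.6]
ft_force: [0.4, 0.7, -0.6]
opening: 0.579
```

```bash
python3 - <<'E'
from h import *
o=bot.get_obs(); print(o['opening'],o['tool_pos'],o['ft_force'])
go([.5557,.060,.27],[180,0,95.8])
E
```

```text
0.5792483777312986 [0.59473281 0.27099115 0.2518001 ] [ 0.37316991  0.74499125 -0.57506832]
xyz [-0.4123, -0.119, -0.0366] rot [0.0003, -0.0001, -0.001]  |d|mm 215.3 deg 0.2
```

>>> jog_arm(deltas=[{"xyz": [-0.412, -0.119, -0.037], "delta_rot": [0, 0, -0.001], "gripper": -1}, {"xyz": [-0.412, -0.119, -0.037], "delta_rot": [0, 0, -0.001], "gripper": -1}, {"xyz": [-0.412, -0.119, -0.037], "delta_rot": [0, 0, -0.001], "gripper": -1}, {"xyz": [-0.412, -0.119, -0.037], "delta_rot": [0, 0, -0.001], "gripper": -1}, {"xyz": [-0.412, -0.119, -0.037], "delta_rot": [0, 0, -0.001], "gripper": -1}])

```text
t: 13.1
tool_pos: [0.5559, 0.0587, 0.2684]
orientation: [179.9, 0.0, 95.6]
ft_force: [1.0, 0.1, -0.4]
opening: 0.584
```

```bash
python3 - <<'E'
from h import *
o=bot.get_obs(); print(o['opening'],o['tool_pos'],o['ft_force'])
go([.5557,.060,.129],[180,0,95.8])
E
```

```text
0.5836030896389842 [0.55587444 0.05874076 0.2684307 ] [ 0.95026033  0.06566914 -0.39287713]
xyz [0.0026, -0.0005, 0.2789] rot [0.0004, 0.0001, -0.0008]  |d|mm 139.4 deg 0.2
```

>>> jog_arm(deltas=[{"xyz": [0.002, 0, 0.1], "delta_rot": [0, 0, 0], "gripper": -1}, {"xyz": [0.002, 0, 0.2], "delta_rot": [0, 0, 0], "gripper": -1}, {"xyz": [0.002, 0, 0.25], "delta_rot": [0, 0, 0], "gripper": -1}, {"xyz": [0.002, 0, 0.278], "delta_rot": [0, 0, 0], "gripper": -1}, {"xyz": [0.002, 0, 0.278], "delta_rot": [0, 0, 0], "gripper": -1}])

```text
t: 13.72
tool_pos: [0.5559, 0.0618, 0.1283]
orientation: [-180.0, -0.0, 95.8]
ft_force: [-0.2, 0.4, 0.4]
opening: 0.576
```

>>> jog_arm(deltas=[{"xyz": [0, 0, 0], "delta_rot": [0, 0, 0], "gripper": 0.45}, {"xyz": [0, 0, 0], "delta_rot": [0, 0, 0], "gripper": 0.45}, {"xyz": [0, 0, -0.1], "delta_rot": [0, 0, 0], "gripper": 0.45}, {"xyz": [0, 0, -0.225], "delta_rot": [0, 0, 0], "gripper": 0.45}, {"xyz": [0, 0, -0.35], "delta_rot": [0, 0, 0], "gripper": 0.45}])

```text
t: 14.35
tool_pos: [0.5559, 0.0614, 0.3071]
orientation: [179.9, 0.0, 95.8]
ft_force: [0.5, 0.5, -1.2]
opening: 0.721
```

```bash
python3 - <<'E'
from h import *
o=bot.get_obs(); print(o['opening'],o['tool_pos'],o['ft_force'])
c=cam('wrist'); save(c,'w8.png'); cartons()
E
```

```text
0.7213020585479646 [0.55588165 0.06140509 0.30710922] [ 0.45771342  0.46421882 -1.21750385]
top [545.9, 395.1] [81.1, 53.7] 110.3
top [466.7, 256.3] [83.1, 51.0] 75.7
top [450.6, 396.8] [84.3, 51.9] 97.3
scene [466.7, 257.0] [80.3, 58.3] 73.6
scene [451.2, 397.2] [82.1, 54.4] 95.9
scene [545.5, 397.2] [84.3, 53.4] 109.8
```

View pics/w8.png

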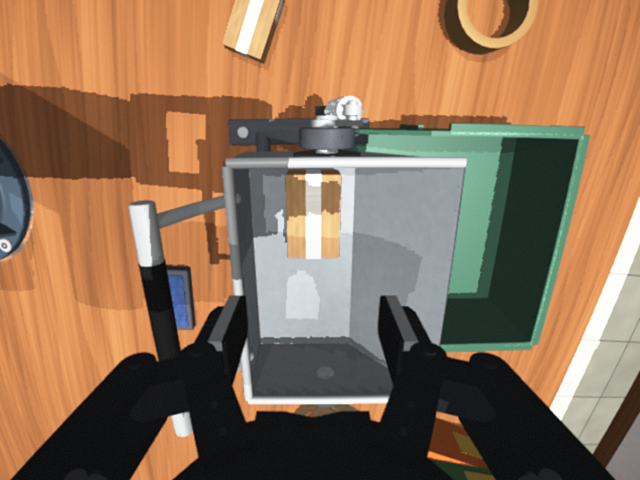

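Carton A lies flat in the skip at (314,215), by the left wall. Next is the carton at (0.467,0.256).

```bash
python3 - <<'E'
from h import *
go([.467,.2565,.03],[180,0,74.2])
E
```

```text
xyz [0.4066, -0.1452, 0.555] rot [0.0027, -0.0003, 0.12]  |d|mm 351.6 deg 21.6
```

>>> jog_arm(deltas=[{"xyz": [0.407, -0.145, -0.02], "delta_rot": [0, 0, 0.12], "gripper": 1}, {"xyz": [0.407, -0.145, -0.02], "delta_rot": [0, 0, 0.12], "gripper": 1}, {"xyz": [0.407, -0.145, 0.05], "delta_rot": [0, 0, 0.12], "gripper": 1}, {"xyz": [0.407, -0.145, 0.2], "delta_rot": [0, 0, 0.12], "gripper": 1}, {"xyz": [0.407, -0.145, 0.32], "delta_rot": [0, 0, 0.12], "gripper": 1}])

```text
t: 15.12
tool_pos: [0.4643, 0.2539, 0.1711]
orientation: [179.9, -0.1, 74.3]
ft_force: [2.0, 1.1, -0.4]
opening: 0.997
```

```bash
python3 - <<'E'
from h import *
go([.467,.2565,-.028],[180,0,74.2])
E
```

```text
xyz [0.0059, 0.0032, 0.3983] rot [0.0004, -0.0004, 0.0006]  |d|mm 199.2 deg 0.2
```

>>> jog_arm(deltas=[{"xyz": [0.006, 0.003, 0.12], "delta_rot": [0, 0, 0], "gripper": 1}, {"xyz": [0.006, 0.003, 0.24], "delta_rot": [0, 0, 0], "gripper": 1}, {"xyz": [0.006, 0.003, 0.32], "delta_rot": [0, 0, 0], "gripper": 1}, {"xyz": [0.006, 0.003, 0.395], "delta_rot": [0, 0, 0], "gripper": 1}, {"xyz": [0.006, 0.003, 0.395], "delta_rot": [0, 0, 0], "gripper": 1}])

```text
t: 15.75
tool_pos: [0.4655, 0.2541, -0.0273]
orientation: [-179.8, 0.2, 74.2]
ft_force: [0.6, -0.5, 0.7]
opening: 0.998
```

>>> jog_arm(deltas=[{"xyz": [0, 0, 0], "delta_rot": [0, 0, 0], "gripper": -1}, {"xyz": [0, 0, 0], "delta_rot": [0, 0, 0], "gripper": -1}, {"xyz": [0, 0, 0], "delta_rot": [0, 0, 0], "gripper": -1}, {"xyz": [0, 0, 0], "delta_rot": [0, 0, 0], "gripper": -1}, {"xyz": [0, 0, -0.08], "delta_rot": [0, 0, 0], "gripper": -1}])

```text
t: 16.38
tool_pos: [0.4663, 0.2544, 0.0145]
orientation: [-179.9, 0.1, 74.2]
ft_force: [0.1, 1.0, 0.2]
opening: 0.577
```

>>> jog_arm(deltas=[{"xyz": [0, 0, -0.125], "delta_rot": [0, 0, 0], "gripper": -1}, {"xyz": [0, 0, -0.53], "delta_rot": [0, 0, -0.12], "gripper": -1}, {"xyz": [0, 0, -0.53], "delta_rot": [0, 0, -0.12], "gripper": -1}, {"xyz": [0, 0, -0.53], "delta_rot": [0, 0, -0.12], "gripper": -1}, {"xyz": [0, 0, -0.53], "delta_rot": [0, 0, -0.12], "gripper": -1}])

```text
t: 17.0
tool_pos: [0.4685, 0.2554, 0.285]
orientation: [179.6, -0.1, 95.8]
ft_force: [0.2, -0.2, -1.7]
opening: 0.579
```

```bash
python3 - <<'E'
from h import *
o=bot.get_obs(); print(o['opening'],o['tool_pos'],o['ft_force'])
go([.556,.16,.28],[180,0,95.8])
go([.5665,-.049,.28],[180,0,95.8])
E
```

```text
0.5794780512239321 [0.46850792 0.25535045 0.28499301] [ 0.18870781 -0.17318688 -1.74424717]
xyz [-0.2074, 0.1548, 0.0107] rot [0.0025, -0.0008, -0.0]  |d|mm 129.5 deg 0.5
xyz [-0.6254, 0.1335, 0.0095] rot [0.0025, -0.0008, -0.0]  |d|mm 319.8 deg 0.5
```

>>> jog_arm(deltas=[{"xyz": [-0.1, 0.077, -0.01], "delta_rot": [0, 0, 0], "gripper": -1}, {"xyz": [-0.2, 0.15, -0.01], "delta_rot": [0, 0, 0], "gripper": -1}, {"xyz": [-0.62, 0.134, 0], "delta_rot": [0, 0, 0], "gripper": -1}, {"xyz": [-0.625, 0.134, 0], "delta_rot": [0, 0, 0], "gripper": -1}, {"xyz": [-0.625, 0.134, 0], "delta_rot": [0, 0, 0], "gripper": -1}])

```text
t: 17.62
tool_pos: [0.5634, -0.0259, 0.2799]
orientation: [-180.0, -0.0, 95.8]
ft_force: [0.2, 0.6, -0.0]
opening: 0.584
```

```bash
python3 - <<'E'
from h import *
go([.5665,-.049,.129],[180,0,95.8])
E
```

```text
xyz [-0.0466, 0.0016, 0.3018] rot [-0.0002, -0.0, -0.0001]  |d|mm 152.7 deg 0.0
```

>>> jog_arm(deltas=[{"xyz": [-0.046, 0.002, 0.05], "delta_rot": [0, 0, 0], "gripper": -1}, {"xyz": [-0.046, 0.002, 0.15], "delta_rot": [0, 0, 0], "gripper": -1}, {"xyz": [-0.046, 0.002, 0.25], "delta_rot": [0, 0, 0], "gripper": -1}, {"xyz": [-0.046, 0.002, 0.3], "delta_rot": [0, 0, 0], "gripper": -1}, {"xyz": [-0.046, 0.002, 0.3], "delta_rot": [0, 0, 0], "gripper": -1}])

```text
t: 18.25
tool_pos: [0.5662, -0.0466, 0.1287]
orientation: [-179.8, -0.0, 95.8]
ft_force: [-0.3, 0.3, -0.5]
opening: 0.579
```

>>> jog_arm(deltas=[{"xyz": [0, 0, 0], "delta_rot": [0, 0, 0], "gripper": 0.45}, {"xyz": [0, 0, 0], "delta_rot": [0, 0, 0], "gripper": 0.45}, {"xyz": [0, 0, -0.1], "delta_rot": [0, 0, 0], "gripper": 0.45}, {"xyz": [0, 0, -0.225], "delta_rot": [0, 0, 0], "gripper": 0.45}, {"xyz": [0, 0, -0.35], "delta_rot": [0, 0, 0], "gripper": 0.45}])

```text
t: 18.88
tool_pos: [0.567, -0.0467, 0.3083]
orientation: [179.9, 0.0, 95.8]
ft_force: [0.1, -0.4, -1.0]
opening: 0.724
```

```bash
python3 - <<'E'
from h import *
o=bot.get_obs(); print(o['opening'],o['tool_pos'],o['ft_force'])
c=cam('wrist'); save(c,'w9.png'); cartons()
go([.535,.16,.32],[180,0,98])
go([.451,.397,.32],[180,0,97.5])
E
```

```text
0.7239797490510534 [ 0.56696319 -0.04665306  0.30827759] [ 0.13576805 -0.44113842 -0.97859008]
top [546.1, 394.6] [80.7, 52.8] 110.0
top [450.9, 396.4] [83.7, 51.1] 98.7
scene [451.0, 398.4] [83.9, 55.6] 102.4
scene [545.9, 398.4] [84.7, 52.6] 109.8
xyz [0.4183, -0.0246, -0.022] rot [0.0023, 0.0007, -0.0122]  |d|mm 209.8 deg 2.2
xyz [0.9069, -0.1438, -0.0238] rot [0.0023, 0.0007, -0.0095]  |d|mm 459.3 deg 1.8
```

View pics/w9.png

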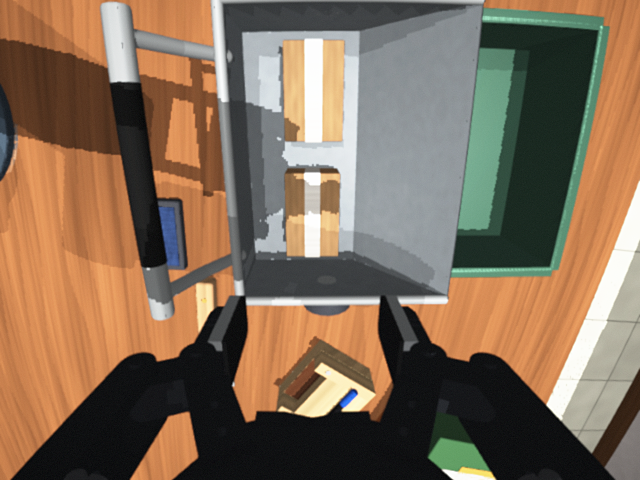

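Both cartons lie flat on the skip floor, at (313,90) and (313,213). Now the third, at (0.451,0.397).

>>> jog_arm(deltas=[{"xyz": [0.907, -0.144, 0], "delta_rot": [0, 0, -0.01], "gripper": 1}, {"xyz": [0.907, -0.144, 0], "delta_rot": [0, 0, -0.01], "gripper": 1}, {"xyz": [0.907, -0.144, 0], "delta_rot": [0, 0, -0.01], "gripper": 1}, {"xyz": [0.907, -0.144, 0], "delta_rot": [0, 0, -0.01], "gripper": 1}, {"xyz": [0.907, -0.144, 0.08], "delta_rot": [0, 0, -0.01], "gripper": 1}])

```text
t: 19.65
tool_pos: [0.4868, 0.2561, 0.2935]
orientation: [180.0, -0.0, 97.6]
ft_force: [0.6, -0.1, -0.4]
opening: 0.999
```

```bash
python3 - <<'E'
from h import *
go([.451,.397,.03],[180,0,98.5])
E
```

```text
xyz [0.2887, -0.034, 0.5269] rot [0.0002, -0.0, -0.005]  |d|mm 300.9 deg 0.9
```

>>> jog_arm(deltas=[{"xyz": [0.289, -0.034, 0.05], "delta_rot": [0, 0, -0.005], "gripper": 1}, {"xyz": [0.289, -0.034, 0.15], "delta_rot": [0, 0, -0.005], "gripper": 1}, {"xyz": [0.289, -0.034, 0.25], "delta_rot": [0, 0, -0.005], "gripper": 1}, {"xyz": [0.289, -0.034, 0.38], "delta_rot": [0, 0, -0.005], "gripper": 1}, {"xyz": [0.289, -0.034, 0.5], "delta_rot": [0, 0, -0.005], "gripper": 1}])

```text
t: 20.27
tool_pos: [0.4508, 0.3948, 0.0608]
orientation: [-180.0, 0.0, 98.5]
ft_force: [1.1, 0.2, 0.1]
opening: 1.0
```

```bash
python3 - <<'E'
from h import *
go([.451,.397,-.029],[180,0,98.5])
c=cam('wrist'); save(c,'w10.png')
P=cloud(c); m=(P[...,2]>.03)&(P[...,2]<.042)&(abs(P[...,0]-.45)<.06)&(abs(P[...,1]-.397)<.06); p=P[m]; print(cv2.minAreaRect((p[:,:2]*1000).astype(np.float32)),np.median(p[:,2]))
E
```

```text
xyz [0.0043, 0.0011, 0.1796] rot [-0.0002, 0.0001, 0.0003]  |d|mm 89.8 deg 0.1
((467.8704528808594, 401.0263671875), (90.68943786621094, 80.8176498413086), 7.584550380706787) 0.03697633479360726
```

View pics/w10.png

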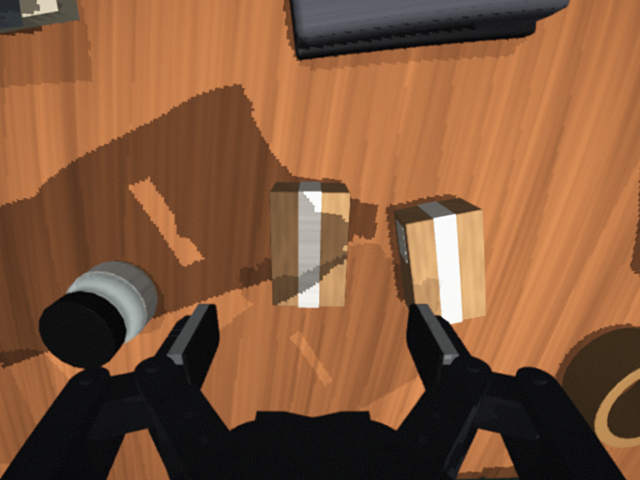

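The carton is centred at (310,245). A neighbour lies to the right of it at (445,260), so I'll use a narrower opening.

>>> jog_arm(deltas=[{"xyz": [0.004, 0.001, 0.01], "delta_rot": [0, 0, 0], "gripper": 0.65}, {"xyz": [0.004, 0.001, 0.08], "delta_rot": [0, 0, 0], "gripper": 0.65}, {"xyz": [0.004, 0.001, 0.14], "delta_rot": [0, 0, 0], "gripper": 0.65}, {"xyz": [0.004, 0.001, 0.179], "delta_rot": [0, 0, 0], "gripper": 0.65}, {"xyz": [0.004, 0.001, 0.179], "delta_rot": [0, 0, 0], "gripper": 0.65}])

```text
t: 20.95
tool_pos: [0.4524, 0.3969, -0.0256]
orientation: [180.0, -0.0, 98.5]
ft_force: [-0.1, -0.9, 0.3]
opening: 0.825
```

>>> jog_arm(deltas=[{"xyz": [0, 0, 0], "delta_rot": [0, 0, 0], "gripper": -1}, {"xyz": [0, 0, 0], "delta_rot": [0, 0, 0], "gripper": -1}, {"xyz": [0, 0, 0], "delta_rot": [0, 0, 0], "gripper": -1}, {"xyz": [0, 0, 0], "delta_rot": [0, 0, 0], "gripper": -1}, {"xyz": [0, 0, -0.08], "delta_rot": [0, 0, 0], "gripper": -1}])

```text
t: 21.58
tool_pos: [0.4509, 0.3959, 0.013]
orientation: [-179.8, 0.1, 98.5]
ft_force: [0.4, 1.2, -1.1]
opening: 0.579
```

>>> jog_arm(deltas=[{"xyz": [0, 0, -0.125], "delta_rot": [0, 0, 0], "gripper": -1}, {"xyz": [0, 0, -0.55], "delta_rot": [0, 0, 0.015], "gripper": -1}, {"xyz": [0, 0, -0.55], "delta_rot": [0, 0, 0.015], "gripper": -1}, {"xyz": [0, 0, -0.55], "delta_rot": [0, 0, 0.015], "gripper": -1}, {"xyz": [0, 0, -0.55], "delta_rot": [0, 0, 0.015], "gripper": -1}])

```text
t: 22.2
tool_pos: [0.4527, 0.3973, 0.294]
orientation: [179.7, -0.2, 95.8]
ft_force: [0.0, 0.4, -1.8]
opening: 0.58
```

```bash
python3 - <<'E'
from h import *
o=bot.get_obs(); print(o['opening'],o['tool_pos'],o['ft_force'])
go([.5557,.060,.285],[180,0,95.8])
E
```

```text
0.5798856165998548 [0.45274633 0.39728718 0.29395468] [ 0.03777027  0.44928951 -1.83237753]
xyz [-0.692, 0.1366, 0.0164] rot [0.0018, -0.0011, 0.0]  |d|mm 352.8 deg 0.4
```

>>> jog_arm(deltas=[{"xyz": [-0.692, 0.137, 0], "delta_rot": [0, 0, 0], "gripper": -1}, {"xyz": [-0.692, 0.137, 0], "delta_rot": [0, 0, 0], "gripper": -1}, {"xyz": [-0.692, 0.137, 0], "delta_rot": [0, 0, 0], "gripper": -1}, {"xyz": [-0.692, 0.137, 0], "delta_rot": [0, 0, 0], "gripper": -1}, {"xyz": [-0.692, 0.137, 0], "delta_rot": [0, 0, 0], "gripper": -1}])

```text
t: 22.82
tool_pos: [0.5436, 0.096, 0.2898]
orientation: [179.9, -0.0, 95.8]
ft_force: [0.9, 0.3, -0.5]
opening: 0.576
```

```bash
python3 - <<'E'
from h import *
go([.5557,.060,.165],[180,0,95.8])
E
```

```text
xyz [-0.074, 0.0164, 0.2496] rot [0.0004, -0.0, 0.0]  |d|mm 130.4 deg 0.1
```

>>> jog_arm(deltas=[{"xyz": [-0.073, 0.016, 0.0], "delta_rot": [0, 0, 0], "gripper": -1}, {"xyz": [-0.073, 0.016, 0.1], "delta_rot": [0, 0, 0], "gripper": -1}, {"xyz": [-0.073, 0.016, 0.2], "delta_rot": [0, 0, 0], "gripper": -1}, {"xyz": [-0.073, 0.016, 0.248], "delta_rot": [0, 0, 0], "gripper": -1}, {"xyz": [-0.073, 0.016, 0.248], "delta_rot": [0, 0, 0], "gripper": -1}])

```text
t: 23.45
tool_pos: [0.5545, 0.0624, 0.1644]
orientation: [-179.9, -0.0, 95.8]
ft_force: [0.7, -0.3, -0.7]
opening: 0.578
```

>>> jog_arm(deltas=[{"xyz": [0, 0, 0], "delta_rot": [0, 0, 0], "gripper": 0.45}, {"xyz": [0, 0, 0], "delta_rot": [0, 0, 0], "gripper": 0.45}, {"xyz": [0, 0, -0.1], "delta_rot": [0, 0, 0], "gripper": 0.45}, {"xyz": [0, 0, -0.2], "delta_rot": [0, 0, 0], "gripper": 0.45}, {"xyz": [0, 0, -0.28], "delta_rot": [0, 0, 0], "gripper": 0.45}])

```text
t: 24.08
tool_pos: [0.5553, 0.0625, 0.308]
orientation: [179.8, 0.0, 95.8]
ft_force: [-0.2, -0.3, -0.3]
opening: 0.728
```

```bash
python3 - <<'E'
from h import *
o=bot.get_obs(); print(o['opening'],o['tool_pos'],o['ft_force'])
c=cam('wrist'); save(c,'w11.png'); cartons()
go([.546,.3965,.15],[180,0,110])
E
```

```text
0.727762089424553 [0.55530325 0.06248918 0.30799776] [-0.22294191 -0.34981179 -0.26890934]
top [545.1, 394.2] [80.2, 51.6] 109.6
scene [545.4, 397.9] [85.1, 54.9] 108.9
xyz [0.6667, 0.0462, 0.3152] rot [0.0016, 0.0003, -0.0789]  |d|mm 369.5 deg 14.2
```

View pics/w11.png

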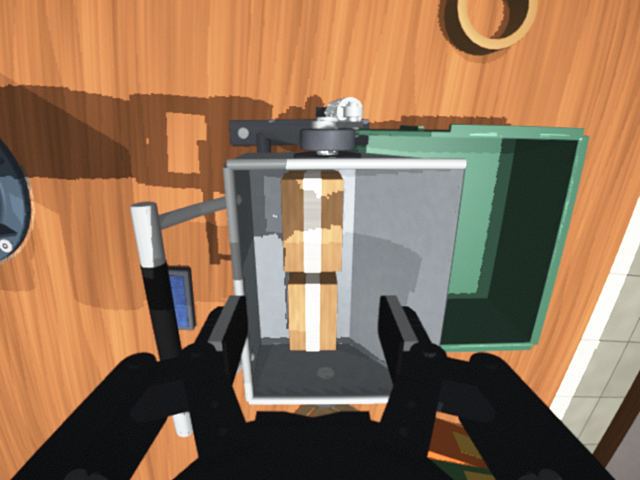

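The third carton is stacked on the left one, which now looks larger at (313,222). The last carton is at (0.545,0.396) with yaw about 109.5.

>>> jog_arm(deltas=[{"xyz": [0.667, 0.046, 0], "delta_rot": [0, 0, -0.079], "gripper": 1}, {"xyz": [0.667, 0.046, 0], "delta_rot": [0, 0, -0.079], "gripper": 1}, {"xyz": [0.667, 0.046, 0], "delta_rot": [0, 0, -0.079], "gripper": 1}, {"xyz": [0.667, 0.046, 0.1], "delta_rot": [0, 0, -0.079], "gripper": 1}, {"xyz": [0.667, 0.046, 0.2], "delta_rot": [0, 0, -0.079], "gripper": 1}])

```text
t: 24.85
tool_pos: [0.5455, 0.3577, 0.2425]
orientation: [179.9, -0.0, 110.1]
ft_force: [0.6, 0.2, -0.3]
opening: 0.995
```

```bash
python3 - <<'E'
from h import *
go([.5455,.3962,-.028],[180,0,109.5])
E
```

```text
xyz [0.072, 0.025, 0.541] rot [0.0008, -0.0002, 0.0032]  |d|mm 273.2 deg 0.6
```

>>> jog_arm(deltas=[{"xyz": [0.072, 0.025, 0.12], "delta_rot": [0, 0, 0.003], "gripper": 1}, {"xyz": [0.072, 0.025, 0.24], "delta_rot": [0, 0, 0.003], "gripper": 1}, {"xyz": [0.072, 0.025, 0.34], "delta_rot": [0, 0, 0.003], "gripper": 0.8}, {"xyz": [0.072, 0.025, 0.4], "delta_rot": [0, 0, 0.003], "gripper": 0.8}, {"xyz": [0.072, 0.025, 0.4], "delta_rot": [0, 0, 0.003], "gripper": 0.8}])

```text
t: 25.48
tool_pos: [0.5433, 0.3922, 0.0397]
orientation: [-179.7, 0.1, 109.5]
ft_force: [-0.2, -0.6, 0.5]
opening: 0.901
```

```bash
python3 - <<'E'
from h import *
go([.5455,.3962,-.028],[180,0,109.5])
c=cam('wrist'); save(c,'w12.png')
E
```

```text
xyz [0.0063, 0.0076, 0.1353] rot [-0.0017, 0.0004, -0.0001]  |d|mm 67.8 deg 0.3
```

View pics/w12.png

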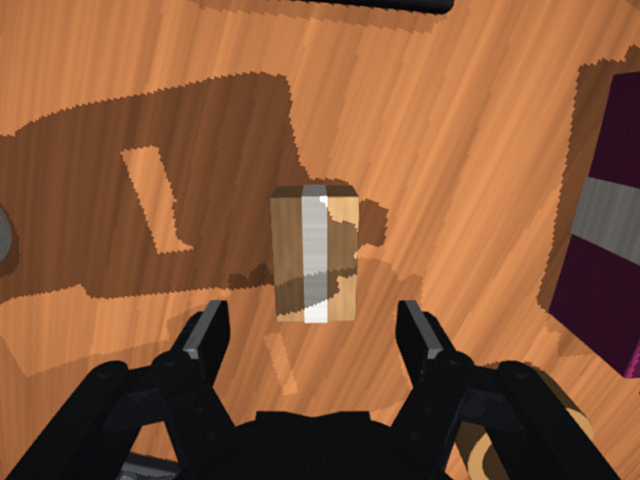

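The last carton is centred at (315,255) between the jaws. Descending.

>>> jog_arm(deltas=[{"xyz": [0.005, 0.004, 0.06], "delta_rot": [0, 0, 0], "gripper": 0.8}, {"xyz": [0.005, 0.004, 0.11], "delta_rot": [0, 0, 0], "gripper": 0.8}, {"xyz": [0.005, 0.004, 0.135], "delta_rot": [0, 0, 0], "gripper": 0.8}, {"xyz": [0.005, 0.004, 0.135], "delta_rot": [0, 0, 0], "gripper": 0.8}, {"xyz": [0.005, 0.004, 0.135], "delta_rot": [0, 0, 0], "gripper": -1}])

```text
t: 26.15
tool_pos: [0.5469, 0.3968, -0.0234]
orientation: [179.9, -0.0, 109.5]
ft_force: [0.6, 0.5, -0.1]
opening: 0.704
```

>>> jog_arm(deltas=[{"xyz": [0, 0, 0], "delta_rot": [0, 0, 0], "gripper": -1}, {"xyz": [0, 0, 0], "delta_rot": [0, 0, 0], "gripper": -1}, {"xyz": [0, 0, 0], "delta_rot": [0, 0, 0], "gripper": -1}, {"xyz": [0, 0, 0], "delta_rot": [0, 0, 0], "gripper": -1}, {"xyz": [0, 0, -0.08], "delta_rot": [0, 0, 0], "gripper": -1}])

```text
t: 26.78
tool_pos: [0.5446, 0.3953, 0.0135]
orientation: [-179.7, 0.1, 109.5]
ft_force: [0.7, 1.0, -0.6]
opening: 0.58
```

>>> jog_arm(deltas=[{"xyz": [0, 0, -0.125], "delta_rot": [0, 0, 0], "gripper": -1}, {"xyz": [0, 0, -0.55], "delta_rot": [0, 0, 0.076], "gripper": -1}, {"xyz": [0, 0, -0.55], "delta_rot": [0, 0, 0.076], "gripper": -1}, {"xyz": [0, 0, -0.55], "delta_rot": [0, 0, 0.076], "gripper": -1}, {"xyz": [0, 0, -0.55], "delta_rot": [0, 0, 0.076], "gripper": -1}])

```text
t: 27.4
tool_pos: [0.5468, 0.3967, 0.2952]
orientation: [179.7, -0.2, 95.8]
ft_force: [1.5, 0.6, -1.8]
opening: 0.58
```

```bash
python3 - <<'E'
from h import *
o=bot.get_obs(); print(o['opening'],o['tool_pos'],o['ft_force'])
go([.5665,-.049,.29],[180,0,95.8])
E
```

```text
0.5799049607328756 [0.5467833  0.39670533 0.29521977] [ 1.50628116  0.56205555 -1.83066609]
xyz [-0.8909, -0.0509, 0.0077] rot [0.0018, -0.0009, -0.0]  |d|mm 446.2 deg 0.4
```

>>> jog_arm(deltas=[{"xyz": [-0.891, -0.051, 0], "delta_rot": [0, 0, 0], "gripper": -1}, {"xyz": [-0.891, -0.051, 0], "delta_rot": [0, 0, 0], "gripper": -1}, {"xyz": [-0.891, -0.051, 0], "delta_rot": [0, 0, 0], "gripper": -1}, {"xyz": [-0.891, -0.051, 0], "delta_rot": [0, 0, 0], "gripper": -1}, {"xyz": [-0.891, -0.051, 0], "delta_rot": [0, 0, 0], "gripper": -1}])

```text
t: 28.02
tool_pos: [0.5595, 0.0821, 0.2907]
orientation: [179.9, 0.0, 95.8]
ft_force: [1.0, 0.1, -0.5]
opening: 0.577
```

```bash
python3 - <<'E'
from h import *
go([.5665,-.049,.166],[180,0,95.8])
E
```

```text
xyz [-0.2623, -0.0129, 0.2494] rot [0.0003, 0.0, 0.0]  |d|mm 181.1 deg 0.1
```

>>> jog_arm(deltas=[{"xyz": [-0.262, -0.013, 0.0], "delta_rot": [0, 0, 0], "gripper": -1}, {"xyz": [-0.262, -0.013, 0.0], "delta_rot": [0, 0, 0], "gripper": -1}, {"xyz": [-0.262, -0.013, 0.02], "delta_rot": [0, 0, 0], "gripper": -1}, {"xyz": [-0.262, -0.013, 0.12], "delta_rot": [0, 0, 0], "gripper": -1}, {"xyz": [-0.262, -0.013, 0.2], "delta_rot": [0, 0, 0], "gripper": -1}])

```text
t: 28.65
tool_pos: [0.5661, -0.0462, 0.1886]
orientation: [-180.0, -0.0, 95.8]
ft_force: [0.2, -0.5, -1.0]
opening: 0.579
```

```bash
python3 - <<'E'
from h import *
go([.5665,-.049,.165],[180,0,95.8])
E
```

```text
xyz [-0.0057, 0.0003, 0.0472] rot [-0.0001, -0.0001, 0.0]  |d|mm 23.8 deg 0.0
```

>>> jog_arm(deltas=[{"xyz": [0, 0, 0.03], "delta_rot": [0, 0, 0], "gripper": -1}, {"xyz": [0, 0, 0.047], "delta_rot": [0, 0, 0], "gripper": -1}, {"xyz": [0, 0, 0.047], "delta_rot": [0, 0, 0], "gripper": -1}, {"xyz": [0, 0, 0.047], "delta_rot": [0, 0, 0], "gripper": 0.45}, {"xyz": [0, 0, 0.047], "delta_rot": [0, 0, 0], "gripper": 0.45}])

```text
t: 29.28
tool_pos: [0.5671, -0.047, 0.1675]
orientation: [179.9, 0.0, 95.8]
ft_force: [-0.1, -0.6, -0.7]
opening: 0.728
```

>>> jog_arm(deltas=[{"xyz": [0, 0, 0], "delta_rot": [0, 0, 0], "gripper": 0.45}, {"xyz": [0, 0, -0.06], "delta_rot": [0, 0, 0], "gripper": 0.45}, {"xyz": [0, 0, -0.16], "delta_rot": [0, 0, 0], "gripper": 0.45}, {"xyz": [0, 0, -0.28], "delta_rot": [0, 0, 0], "gripper": 0.45}, {"xyz": [0, 0, -0.36], "delta_rot": [0, 0, 0], "gripper": 0.45}])

```text
t: 29.9
tool_pos: [0.5668, -0.047, 0.3498]
orientation: [179.8, 0.0, 95.8]
ft_force: [0.9, -0.3, -0.4]
opening: 0.73
```

```bash
python3 - <<'E'
from h import *
o=bot.get_obs(); print(o['opening'],o['tool_pos'],o['ft_force'])
c=cam('wrist'); save(c,'w13.png'); cartons()
P=cloud(c)
fc=np.array([.556,.005,.15]); q=P-fc; a=q@F; b=q@L; 
m=(q[...,2]>.03)&(q[...,2]<.08)&(a>-.045)&(a<.045)&(abs(b)<.105); print(m.sum(),[np.median(q[m&(s*b>0)][:,2]).round(3) for s in(-1,1)],[(np.percentile(a[m&(s*b>0)],[1,99]).round(3),np.percentile(b[m&(s*b>0)],[1,99]).round(3)) for s in(-1,1)])
go(bar(0)-[0,0,-.06],[180,0,95.8])
E
```

```text
0.7295340939663831 [ 0.56683362 -0.04695596  0.34979262] [ 0.94382333 -0.31406777 -0.36764974]
10595 [np.float64(0.073), np.float64(0.073)] [(array([-0.019,  0.03 ]), array([-0.089, -0.01 ])), (array([-0.02 ,  0.029]), array([0.018, 0.098]))]
xyz [0.1065, -0.2035, 0.0065] rot [0.0012, 0.0003, -0.0]  |d|mm 114.9 deg 0.2
```

View pics/w13.png

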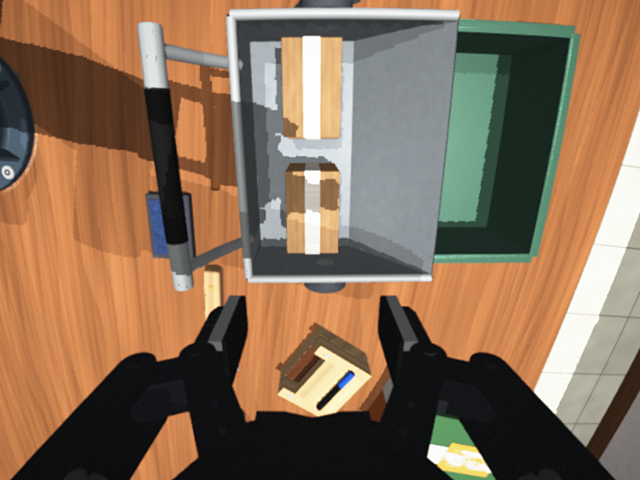

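All four cartons are in the skip in two stacks, with the tops 73 mm above its floor. Now I'll take the bar again.

>>> jog_arm(deltas=[{"xyz": [0.106, -0.209, 0.0], "delta_rot": [0, 0, 0], "gripper": 0}, {"xyz": [0.106, -0.209, 0.0], "delta_rot": [0, 0, 0], "gripper": 0}, {"xyz": [0.106, -0.209, 0.0], "delta_rot": [0, 0, 0], "gripper": 0}, {"xyz": [0.106, -0.209, 0.0], "delta_rot": [0, 0, 0], "gripper": 0}])

```text
t: 30.55
tool_pos: [0.4575, -0.0048, 0.3461]
orientation: [-180.0, -0.0, 95.8]
ft_force: [0.7, -0.7, 0.1]
opening: 0.497
```

```bash
python3 - <<'E'
from h import *
o=bot.get_obs(); print(o['opening'],o['tool_pos'])
c=cam('wrist'); save(c,'w14.png'); P=cloud(c)
m=(P[...,2]>.286)&(P[...,2]<.30)&(abs(P[...,0]-.458)<.03)&(P[...,1]>-.03)&(P[...,1]<.06); q=P[m]
print(q.min(0),q.max(0),(q@F).min(),(q@F).max(), 'mid x at y=-.005', ((q@F).min()+(q@F).max())/2)
print('tool along F',o['tool_pos']@F, 'bar0',bar(0)@F)
E
```

```text
0.4968070410341831 [ 0.45752158 -0.00484822  0.346124  ]
[ 0.44222264 -0.02999129  0.28615505] [0.46731664 0.05992511 0.29587972] 0.44541672334513377 0.46199297657655497 mid x at y=-.005 0.45370484996084437
tool along F 0.4546894539429334 bar0 0.45783095107224764
```

>>> jog_arm(deltas=[{"xyz": [0, -0.002, 0.08], "delta_rot": [0, 0, 0], "gripper": 0}, {"xyz": [0, -0.002, 0.16], "delta_rot": [0, 0, 0], "gripper": 0}, {"xyz": [0, -0.002, 0.224], "delta_rot": [0, 0, 0], "gripper": 0}, {"xyz": [0, -0.002, 0.224], "delta_rot": [0, 0, 0], "gripper": 0}, {"xyz": [0, -0.002, 0.224], "delta_rot": [0, 0, 0], "gripper": -1}], force=25)

```text
t: 31.22
tool_pos: [0.4572, -0.0051, 0.2355]
orientation: [179.9, 0.0, 95.8]
ft_force: [0.8, 0.5, 0.8]
opening: 0.302
```

>>> jog_arm(deltas=[{"xyz": [0, 0, 0], "delta_rot": [0, 0, 0], "gripper": -1}, {"xyz": [0, 0, 0], "delta_rot": [0, 0, 0], "gripper": -1}, {"xyz": [0, 0, 0], "delta_rot": [0, 0, 0], "gripper": -1}])

```text
t: 31.6
tool_pos: [0.4568, -0.0051, 0.2359]
orientation: [179.9, 0.0, 95.8]
ft_force: [-2.3, -1.3, 6.4]
opening: 0.178
```

```bash
python3 - <<'E'
from h import *
o=bot.get_obs(); print(o['opening'],o['tool_pos'],o['ft_force'])
th=0
for st in ([.08]*5,[.08]*5,[.09]*5,[.12]*5,):
    r=[];t0=th
    for s in st:
        th+=s; d=bar(th)-bar(t0); r.append([round(float(d@F)/.5,3),float(round(-d[2]/.5,3))])
    print(round(t0,2),round(th,2),r)
E
```

```text
0.17817508955826522 [ 0.45683094 -0.00509882  0.23586524] [-2.28412805 -1.28296563  6.40362372]
0 0.4 [[0.014, -0.018], [0.03, -0.035], [0.047, -0.051], [0.065, -0.066], [0.085, -0.078]]
0.4 0.8 [[0.02, -0.011], [0.042, -0.021], [0.063, -0.029], [0.086, -0.035], [0.109, -0.039]]
0.8 1.25 [[0.026, -0.003], [0.052, -0.003], [0.078, -0.001], [0.104, 0.003], [0.129, 0.01]]
1.25 1.85 [[0.033, 0.012], [0.063, 0.029], [0.092, 0.048], [0.118, 0.071], [0.142, 0.098]]
```

>>> jog_arm(deltas=[{"xyz": [0, 0.014, -0.018], "delta_rot": [0, 0, 0], "gripper": -1}, {"xyz": [0, 0.03, -0.035], "delta_rot": [0, 0, 0], "gripper": -1}, {"xyz": [0, 0.047, -0.051], "delta_rot": [0, 0, 0], "gripper": -1}, {"xyz": [0, 0.065, -0.066], "delta_rot": [0, 0, 0], "gripper": -1}, {"xyz": [0, 0.085, -0.078], "delta_rot": [0, 0, 0], "gripper": -1}])

```text
t: 32.22
tool_pos: [0.4962, -0.0008, 0.2753]
orientation: [-179.7, 0.0, 95.8]
ft_force: [-17.1, -2.6, 14.4]
opening: 0.173
```

>>> jog_arm(deltas=[{"xyz": [0, 0.02, -0.011], "delta_rot": [0, 0, 0], "gripper": -1}, {"xyz": [0, 0.042, -0.021], "delta_rot": [0, 0, 0], "gripper": -1}, {"xyz": [0, 0.063, -0.029], "delta_rot": [0, 0, 0], "gripper": -1}, {"xyz": [0, 0.086, -0.035], "delta_rot": [0, 0, 0], "gripper": -1}, {"xyz": [0, 0.109, -0.039], "delta_rot": [0, 0, 0], "gripper": -1}])

```text
t: 32.85
tool_pos: [0.5528, 0.0052, 0.2943]
orientation: [-180.0, -0.0, 95.8]
ft_force: [-5.6, 0.8, 3.6]
opening: 0.172
```

>>> jog_arm(deltas=[{"xyz": [0, 0.026, -0.003], "delta_rot": [0, 0, 0], "gripper": -1}, {"xyz": [0, 0.052, -0.003], "delta_rot": [0, 0, 0], "gripper": -1}, {"xyz": [0, 0.078, -0.001], "delta_rot": [0, 0, 0], "gripper": -1}, {"xyz": [0, 0.104, 0.003], "delta_rot": [0, 0, 0], "gripper": -1}, {"xyz": [0, 0.129, 0.01], "delta_rot": [0, 0, 0], "gripper": -1}])

```text
t: 33.48
tool_pos: [0.6178, 0.0119, 0.2876]
orientation: [-180.0, -0.0, 95.8]
ft_force: [-3.9, 4.7, -4.2]
opening: 0.175
```

>>> jog_arm(deltas=[{"xyz": [0, 0.033, 0.012], "delta_rot": [0, 0, 0], "gripper": -1}, {"xyz": [0, 0.063, 0.029], "delta_rot": [0, 0, 0], "gripper": -1}, {"xyz": [0, 0.092, 0.048], "delta_rot": [0, 0, 0], "gripper": -1}, {"xyz": [0, 0.115, 0.068], "delta_rot": [0, 0, 0], "gripper": -1}, {"xyz": [0, 0.117, 0.07], "delta_rot": [0, 0, 0], "gripper": -1}])

```text
t: 34.1
tool_pos: [0.6766, 0.0177, 0.2517]
orientation: [180.0, -0.0, 95.8]
ft_force: [3.0, 5.2, -2.3]
opening: 0.178
```

>>> jog_arm(deltas=[{"xyz": [0, 0, 0], "delta_rot": [0, 0, 0], "gripper": -1}, {"xyz": [0, 0, 0], "delta_rot": [0, 0, 0], "gripper": -1}, {"xyz": [0, 0, 0], "delta_rot": [0, 0, 0], "gripper": -1}, {"xyz": [0, 0, 0], "delta_rot": [0, 0, 0], "gripper": -1}])

```text
t: 34.6
tool_pos: [0.676, 0.0176, 0.2524]
orientation: [180.0, -0.0, 95.8]
ft_force: [3.0, 4.9, -2.6]
opening: 0.176
```

```bash
python3 - <<'E'
from h import *
o=bot.get_obs(); print(o['opening'],o['tool_pos'],o['ft_force'])
b=o['tool_pos']+[0,0,.051]; h=np.array([.5755,.0073,.2]); d=b-h; print('theta',np.arctan2(85,-118)-np.arctan2(d[2],d[:2]@F[:2]), 'r',np.linalg.norm(d))
c=cam('scene'); im=c['color'][200:400,230:430]; cv2.imwrite('pics/s5.png',cv2.cvtColor(cv2.resize(im,None,fx=3,fy=3,interpolation=cv2.INTER_CUBIC),cv2.COLOR_RGB2BGR))
c=cam('wrist'); save(c,'w15.png')
E
```

```text
0.17579846254819792 [0.67595523 0.01762637 0.25235639] [ 2.97907329  4.87717937 -2.63078674]
theta 1.7203413324132655 r 0.14450062240120418
```

View pics/s5.png

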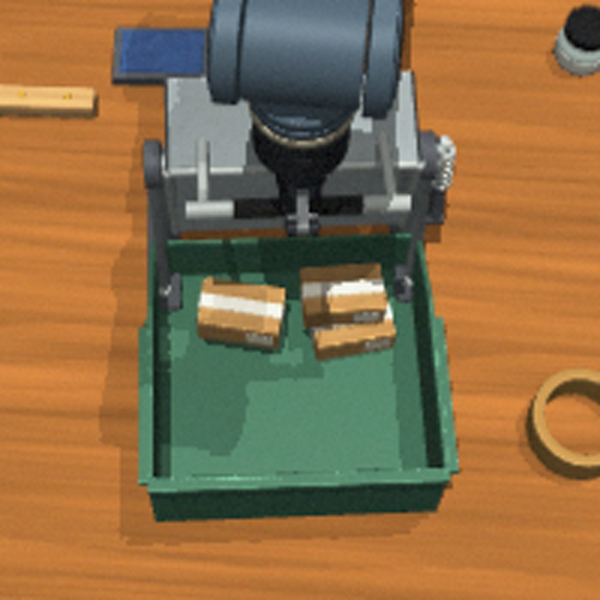

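View pics/w15.png

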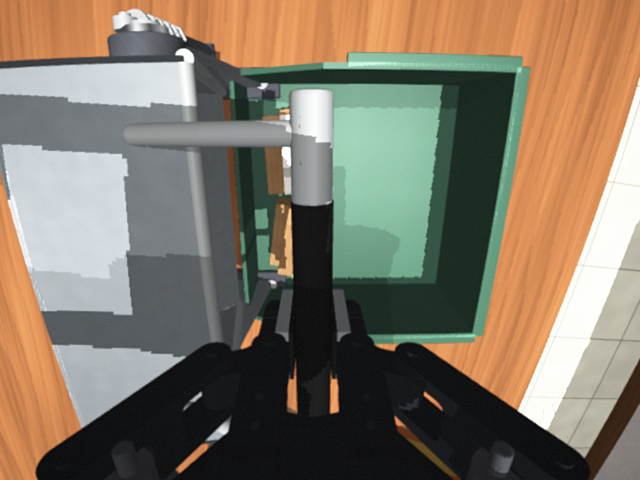

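The skip is tipped to about 1.72 rad. In the scene crop I can make out cartons at (240,315), (345,295) and (355,335). I need to find the fourth before easing back.

```bash
python3 - <<'E'
from h import *
c=cam('scene'); P=cloud(c)
for n,(u,v) in dict(leftpic=(240,305),lt=(240,320),rt=(345,280),rt2=(350,298),rb=(355,335),rb2=(355,345),lf=(240,338)).items():
    p=P[int(200+v/3),int(230+u/3)]; print(n,p.round(3))
# crate frame: heights of cartons
im=cv2.resize(c['color'][275:335,280:380],None,fx=7,fy=7,interpolation=cv2.INTER_CUBIC); cv2.imwrite('pics/s6.png',cv2.cvtColor(im,cv2.COLOR_RGB2BGR))
E
```

```text
leftpic [ 0.673 -0.032  0.077]
lt [ 0.687 -0.031  0.072]
rt [0.641 0.069 0.077]
rt2 [0.66  0.073 0.076]
rb [0.682 0.082 0.039]
rb2 [0.691 0.082 0.031]
lf [ 0.7   -0.031  0.058]
```

View pics/s6.png

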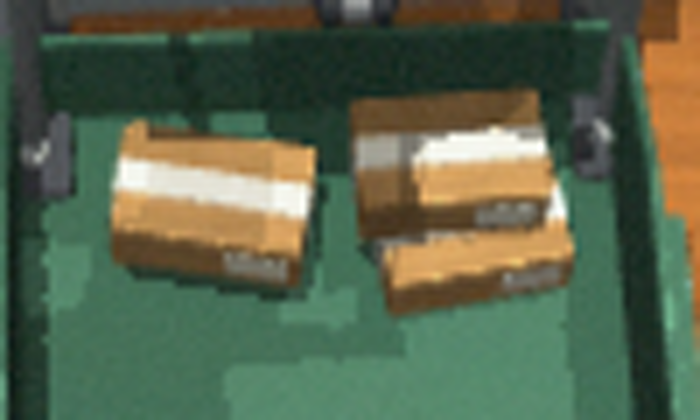

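The left carton's top is 77 mm above the table (5 + 72), so the fourth lies under it and all four are in the crate. Easing the skip back while holding the bar.

>>> jog_arm(deltas=[{"xyz": [0, -0.015, -0.014], "delta_rot": [0, 0, 0], "gripper": -1}, {"xyz": [0, -0.031, -0.026], "delta_rot": [0, 0, 0], "gripper": -1}, {"xyz": [0, -0.048, -0.038], "delta_rot": [0, 0, 0], "gripper": -1}, {"xyz": [0, -0.065, -0.048], "delta_rot": [0, 0, 0], "gripper": -1}, {"xyz": [0, -0.084, -0.057], "delta_rot": [0, 0, 0], "gripper": -1}])

```text
t: 35.38
tool_pos: [0.6359, 0.0132, 0.283]
orientation: [179.6, 0.0, 95.8]
ft_force: [9.1, 4.4, 8.2]
opening: 0.174
```

>>> jog_arm(deltas=[{"xyz": [0, -0.019, -0.008], "delta_rot": [0, 0, 0], "gripper": -1}, {"xyz": [0, -0.038, -0.014], "delta_rot": [0, 0, 0], "gripper": -1}, {"xyz": [0, -0.058, -0.019], "delta_rot": [0, 0, 0], "gripper": -1}, {"xyz": [0, -0.078, -0.023], "delta_rot": [0, 0, 0], "gripper": -1}, {"xyz": [0, -0.098, -0.025], "delta_rot": [0, 0, 0], "gripper": -1}])

```text
t: 36.0
tool_pos: [0.5858, 0.0078, 0.2949]
orientation: [179.8, 0.1, 95.8]
ft_force: [3.3, 1.1, 5.7]
opening: 0.175
```

>>> jog_arm(deltas=[{"xyz": [0, -0.02, -0.001], "delta_rot": [0, 0, 0], "gripper": -1}, {"xyz": [0, -0.041, 0.0], "delta_rot": [0, 0, 0], "gripper": -1}, {"xyz": [0, -0.061, 0.002], "delta_rot": [0, 0, 0], "gripper": -1}, {"xyz": [0, -0.081, 0.005], "delta_rot": [0, 0, 0], "gripper": -1}, {"xyz": [0, -0.101, 0.01], "delta_rot": [0, 0, 0], "gripper": -1}])

```text
t: 36.62
tool_pos: [0.5335, 0.0024, 0.2887]
orientation: [-179.9, 0.1, 95.8]
ft_force: [-0.3, -4.6, 2.3]
opening: 0.175
```

>>> jog_arm(deltas=[{"xyz": [0, -0.019, 0.006], "delta_rot": [0, 0, 0], "gripper": -1}, {"xyz": [0, -0.038, 0.014], "delta_rot": [0, 0, 0], "gripper": -1}, {"xyz": [0, -0.057, 0.023], "delta_rot": [0, 0, 0], "gripper": -1}, {"xyz": [0, -0.074, 0.033], "delta_rot": [0, 0, 0], "gripper": -1}, {"xyz": [0, -0.091, 0.044], "delta_rot": [0, 0, 0], "gripper": -1}])

```text
t: 37.25
tool_pos: [0.4879, -0.0017, 0.2664]
orientation: [-179.9, 0.0, 95.8]
ft_force: [-2.8, -5.0, -1.6]
opening: 0.172
```

>>> jog_arm(deltas=[{"xyz": [0, -0.016, 0.013], "delta_rot": [0, 0, 0], "gripper": -1}, {"xyz": [0, -0.031, 0.026], "delta_rot": [0, 0, 0], "gripper": -1}, {"xyz": [0, -0.045, 0.041], "delta_rot": [0, 0, 0], "gripper": -1}, {"xyz": [0, -0.056, 0.053], "delta_rot": [0, 0, 0], "gripper": -1}, {"xyz": [0, -0.062, 0.06], "delta_rot": [0, 0, 0], "gripper": -1}])

```text
t: 37.88
tool_pos: [0.4577, -0.0046, 0.2365]
orientation: [-180.0, -0.0, 95.8]
ft_force: [-1.8, -4.2, -1.8]
opening: 0.173
```

```bash
python3 - <<'E'
from h import *
o=bot.get_obs(); print(o['opening'],o['tool_pos'],o['ft_force'])
b=o['tool_pos']+[0,0,.051]; h=np.array([.5755,.0073,.2]); d=b-h; print('theta',np.arctan2(85,-118)-np.arctan2(d[2],d[:2]@F[:2]), 'r',np.linalg.norm(d))
E
```

```text
0.17340275878469733 [ 0.4577457  -0.00458746  0.2365203 ] [-1.83359437 -4.1868336  -1.80382611]
theta 0.012492250735055332 r 0.14719779380307438
```

>>> jog_arm(deltas=[{"xyz": [0, -0.003, 0.003], "delta_rot": [0, 0, 0], "gripper": -1}, {"xyz": [0, -0.003, 0.003], "delta_rot": [0, 0, 0], "gripper": -1}, {"xyz": [0, -0.003, 0.003], "delta_rot": [0, 0, 0], "gripper": -0.4}, {"xyz": [0, -0.003, 0.003], "delta_rot": [0, 0, 0], "gripper": 0.0}, {"xyz": [0, -0.003, 0.003], "delta_rot": [0, 0, 0], "gripper": 0.0}])

```text
t: 38.5
tool_pos: [0.457, -0.0047, 0.2359]
orientation: [180.0, -0.0, 95.8]
ft_force: [0.8, -0.7, -0.2]
opening: 0.501
```

>>> jog_arm(deltas=[{"xyz": [0, 0, 0], "delta_rot": [0, 0, 0], "gripper": 0}, {"xyz": [0, 0, 0], "delta_rot": [0, 0, 0], "gripper": 0}, {"xyz": [0, 0, -0.1], "delta_rot": [0, 0, 0], "gripper": 0.0}, {"xyz": [0, 0, -0.22], "delta_rot": [0, 0, 0], "gripper": 0.0}, {"xyz": [0, 0, -0.3], "delta_rot": [0, 0, 0], "gripper": 0.0}])

```text
t: 39.12
tool_pos: [0.4569, -0.0048, 0.3883]
orientation: [179.9, 0.0, 95.8]
ft_force: [0.5, 0.0, 0.4]
opening: 0.5
```

```bash
python3 - <<'E'
from h import *
o=bot.get_obs(); print(o['opening'],o['tool_pos'],o['ft_force'])
c=cam('wrist'); P=cloud(c); save(c,'w16.png')
m=(P[...,2]>.286)&(P[...,2]<.30)&(abs(P[...,0]-.458)<.03)&(P[...,1]>-.03)&(P[...,1]<.06); q=P[m]
print('bar F mid',((q@F).min()+(q@F).max())/2)
c=cam('scene'); save(c,'scene3.png')
c=cam('top'); save(c,'top3.png')
E
```

```text
0.4996974871897072 [ 0.45694408 -0.00475956  0.38832374] [0.52592416 0.03258903 0.43971326]
bar F mid 0.4536635312496166
```

View pics/scene3.png

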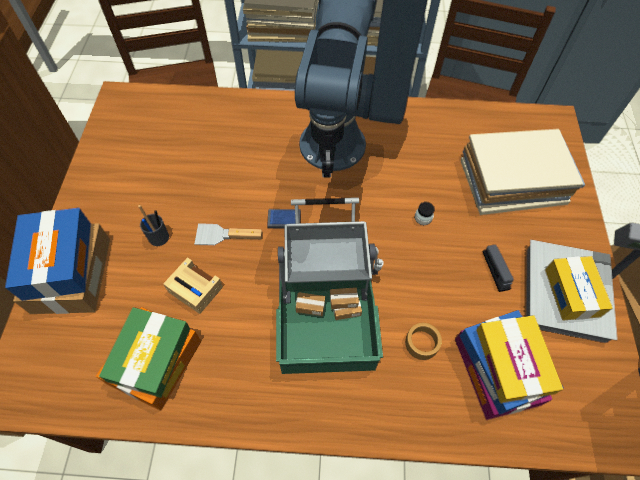

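View pics/w16.png

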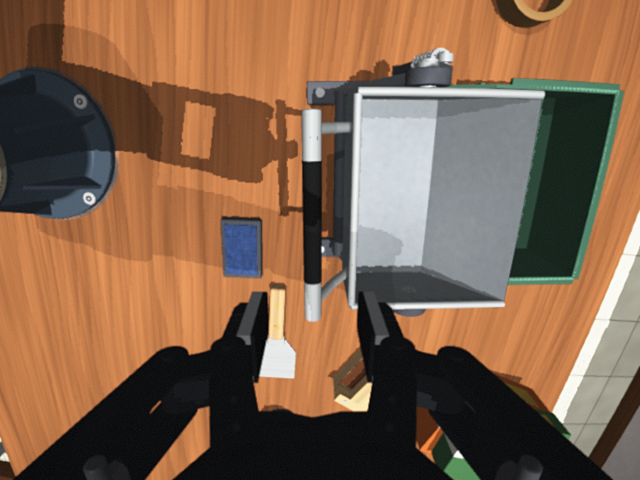

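The skip is upright and empty, with the bar back at 0.4537, the same as before. The crate holds the cartons at (310,305) and (345,303), and the scraper hasn't moved. Going to the scraper with the camera on the blade side, which needs a half turn.

>>> jog_arm(deltas=[{"xyz": [0, 0, 0], "delta_rot": [0, 0, 0.3], "gripper": 0}, {"xyz": [-0.15, 0, 0], "delta_rot": [0, 0, 0.3], "gripper": 0}, {"xyz": [-0.25, -0.05, 0], "delta_rot": [0, 0, 0.3], "gripper": 0}, {"xyz": [-0.35, -0.06, 0], "delta_rot": [0, 0, 0.3], "gripper": 0}, {"xyz": [-0.45, -0.06, 0], "delta_rot": [0, 0, 0.3], "gripper": 0}])

```text
t: 39.9
tool_pos: [0.4488, -0.2334, 0.3843]
orientation: [-179.9, 0.0, 41.7]
ft_force: [1.5, 0.3, 0.0]
opening: 0.498
```

```bash
python3 - <<'E'
from h import *
o=bot.get_obs(); print(o['joints'].round(1))
go([.419,-.295,.25],[180,0,5])
E
```

```text
[-32.8   8.1  84.    0.   88.1  15.6]
xyz [-0.1264, 0.0528, 0.2685] rot [-0.0005, 0.0003, 0.2038]  |d|mm 150.7 deg 36.7
```

>>> jog_arm(deltas=[{"xyz": [-0.126, 0.053, 0.1], "delta_rot": [0, 0, 0.4], "gripper": 0}, {"xyz": [-0.126, 0.053, 0.2], "delta_rot": [0, 0, 0.4], "gripper": 0}, {"xyz": [-0.126, 0.053, 0.268], "delta_rot": [0, 0, 0.4], "gripper": 0}, {"xyz": [-0.126, 0.053, 0.268], "delta_rot": [0, 0, 0.4], "gripper": 0}, {"xyz": [-0.126, 0.053, 0.268], "delta_rot": [0, 0, 0.4], "gripper": 0}])

```text
t: 40.52
tool_pos: [0.4199, -0.293, 0.2496]
orientation: [-179.9, 0.2, -12.0]
ft_force: [0.6, -0.2, 0.3]
opening: 0.503
```

```bash
python3 - <<'E'
from h import *
o=bot.get_obs(); print(o['joints'].round(1))
go([.419,-.295,.15],[180,0,-87.5])
E
```

```text
[-40.1  13.2  96.1   0.   70.9  61.9]
xyz [-0.0002, 0.0046, 0.1991] rot [0.0002, 0.0012, 0.4194]  |d|mm 99.6 deg 75.5
```

>>> jog_arm(deltas=[{"xyz": [0, 0.004, 0.05], "delta_rot": [0, 0, 0.419], "gripper": 0}, {"xyz": [0, 0.004, 0.1], "delta_rot": [0, 0, 0.419], "gripper": 0}, {"xyz": [0, 0.004, 0.199], "delta_rot": [0, 0, 0.419], "gripper": 0}, {"xyz": [0, 0.004, 0.199], "delta_rot": [0, 0, 0.419], "gripper": 0}, {"xyz": [0, 0.004, 0.199], "delta_rot": [0, 0, 0.419], "gripper": 0}])

```text
t: 41.15
tool_pos: [0.4192, -0.2946, 0.1501]
orientation: [179.9, 0.2, -65.7]
ft_force: [-0.5, -0.6, 0.0]
opening: 0.5
```

```bash
python3 - <<'E'
from h import *
o=bot.get_obs(); print(o['joints'].round(1))
go([.419,-.295,.15],[180,0,-87.5])
E
```

```text
[-40.3  19.5 102.7  -0.   58.  115.4]
xyz [0.0005, 0.0007, 0.0002] rot [0.0007, 0.0009, 0.1211]  |d|mm 0.4 deg 21.8
```

>>> jog_arm(deltas=[{"xyz": [0, 0, 0], "delta_rot": [0, 0, 0.121], "gripper": 0.3}, {"xyz": [0, 0, 0], "delta_rot": [0, 0, 0.121], "gripper": 0.3}, {"xyz": [0, 0, 0], "delta_rot": [0, 0, 0.121], "gripper": 0.3}, {"xyz": [0, 0, 0], "delta_rot": [0, 0, 0.121], "gripper": 0.3}])

```text
t: 41.65
tool_pos: [0.4199, -0.2952, 0.1514]
orientation: [180.0, 0.0, -86.9]
ft_force: [0.4, 0.0, -0.7]
opening: 0.652
```

```bash
python3 - <<'E'
from h import *
o=bot.get_obs(); print(o['joints'].round(1),o['tool_pos'],o['orientation'])
c=cam('wrist'); save(c,'w17.png'); P=cloud(c)
hsv=cv2.cvtColor(c['color'],cv2.COLOR_RGB2HSV)
u,v=np.meshgrid(np.arange(640),np.arange(480))
Q=onplane(c,np.c_[u.ravel(),v.ravel()],.0035).reshape(480,640,3)
near=(abs(Q[...,0]-.42)<.09)&(Q[...,1]>-.50)&(Q[...,1]<-.2)
bl=near&(hsv[...,1]<70)&(hsv[...,2]>110)
k,l,st,ce=cv2.connectedComponentsWithStats(bl.astype(np.uint8))
for i in range(1,k):
    if st[i,4]>300:
        r=cv2.minAreaRect((Q[l==i][:,:2]*1000).astype(np.float32)); print('blade',st[i],r)
        pts=cv2.boxPoints(r); print(pts.round(1).tolist())
hm=(P[...,2]>.018)&(P[...,2]<.034)&(abs(P[...,0]-.42)<.05)&(P[...,1]>-.36)&(P[...,1]<-.2); q=P[hm]; print(hm.sum(), cv2.minAreaRect((q[:,:2]*1000).astype(np.float32)),q[:,2].max())
E
```

```text
[-40.3  19.4 102.6   0.   58.1 136.6] [ 0.41989145 -0.29519839  0.15142439] [ 1.79951797e+02  4.57264978e-02 -8.68995746e+01]
blade [ 274   58   91  132 9446] ((419.2934265136719, -374.6473693847656), (80.76104736328125, 116.56999206542969), 1.335003137588501)
[[377.6000061035156, -317.29998779296875], [380.29998779296875, -433.8999938964844], [461.0, -432.0], [458.29998779296875, -315.3999938964844]]
3105 ((416.13848876953125, -275.79498291015625), (28.957672119140625, 125.499755859375), 2.5316784381866455) 0.0291540780908619
```

View pics/w17.png

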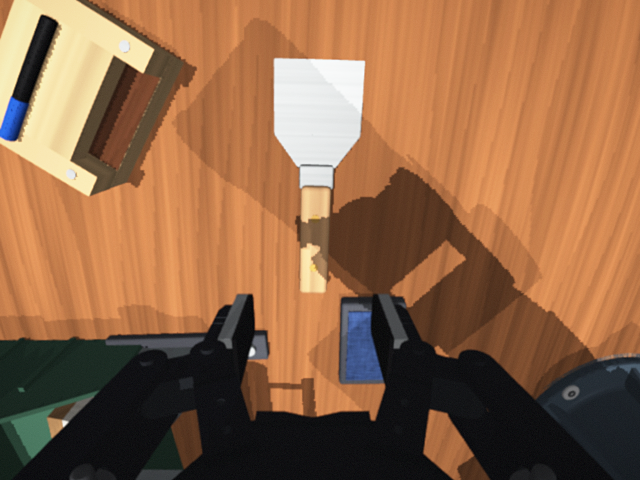

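The scraper lies straight below, blade edge at the top from (275,58) to (365,60), handle centre at (315,240). Its heading is −88.5° and the tip is at (0.4206,−0.433). I'll check the stamp pad clearance and then descend.

```bash
python3 - <<'E'
from h import *
c=cam('wrist'); print('pad corners',onplane(c,[(341,297),(405,297),(345,383),(408,383)],.018).round(3))
go([.4169,-.293,-.033],[180,0,-88.5])
E
```

```text
pad corners [[ 0.385 -0.206  0.018]
 [ 0.317 -0.209  0.018]
 [ 0.37  -0.091  0.018]
 [ 0.295 -0.094  0.018]]
xyz [-0.0049, 0.006, 0.3696] rot [0.0001, 0.0001, 0.0085]  |d|mm 184.8 deg 1.5
```

>>> jog_arm(deltas=[{"xyz": [-0.005, 0.006, 0.12], "delta_rot": [0, 0, 0.0085], "gripper": 0.3}, {"xyz": [-0.005, 0.006, 0.22], "delta_rot": [0, 0, 0.0085], "gripper": 0.3}, {"xyz": [-0.005, 0.006, 0.32], "delta_rot": [0, 0, 0.0085], "gripper": 0.3}, {"xyz": [-0.005, 0.006, 0.368], "delta_rot": [0, 0, 0.0085], "gripper": 0.3}, {"xyz": [-0.005, 0.006, 0.368], "delta_rot": [0, 0, 0.0085], "gripper": 0.3}])

```text
t: 42.38
tool_pos: [0.4162, -0.2924, -0.0333]
orientation: [179.9, 0.1, -88.6]
ft_force: [-0.2, 0.7, 0.4]
opening: 0.647
```

```bash
python3 - <<'E'
from h import *
o=bot.get_obs(); print(o['tool_pos'],o['orientation'],o['ft_force'])
c=cam('wrist'); save(c,'w18.png')
T=np.eye(4);T[:3,:3]=R.from_euler('xyz',o['orientation'],degrees=True).as_matrix();T[:3,3]=o['tool_pos']
P=cloud(c); q=((P.reshape(-1,3)-T[:3,3])@T[:3,:3])
m=(abs(q[:,0])<.02)&(abs(q[:,1])>.022)&(abs(q[:,1])<.05)&(q[:,2]>-.1)&(q[:,2]<-.036); k=q[m]; print('tip',k[np.argsort(-k[:,2])[:5]].round(3).tolist())
E
```

```text
[ 0.41622731 -0.29239715 -0.03327875] [ 1.79859216e+02  1.28123713e-01 -8.85789394e+01] [-0.18462703  0.71871307  0.39481674]
tip [[0.006, -0.025, -0.036], [0.011, 0.024, -0.036], [0.018, -0.022, -0.036], [0.006, -0.044, -0.036], [-0.003, 0.028, -0.04]]
```

View pics/w18.png

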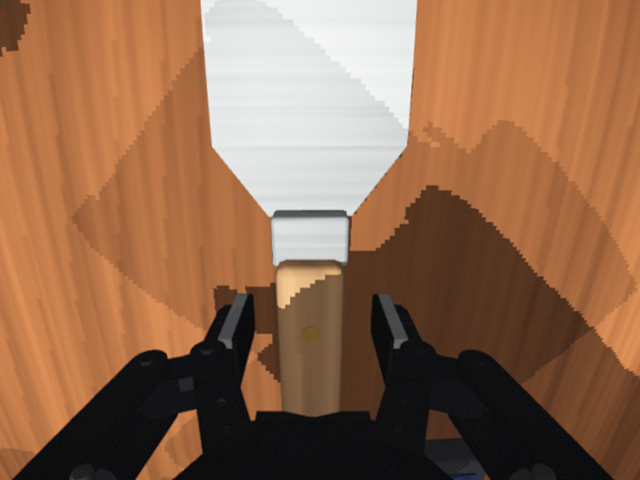

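The handle is centred between the pads at u≈311. Closing on it.

>>> jog_arm(deltas=[{"xyz": [0, 0, 0], "delta_rot": [0, 0, 0], "gripper": -1}, {"xyz": [0, 0, 0], "delta_rot": [0, 0, 0], "gripper": -1}, {"xyz": [0, 0, 0], "delta_rot": [0, 0, 0], "gripper": -1}, {"xyz": [0, 0, 0], "delta_rot": [0, 0, 0], "gripper": -1}, {"xyz": [0, 0, 0], "delta_rot": [0, 0, 0], "gripper": -1}], force=90)

```text
t: 43.05
tool_pos: [0.4179, -0.2937, -0.0303]
orientation: [-179.9, -0.1, -88.6]
ft_force: [-0.9, 2.4, 8.8]
opening: 0.306
```

>>> jog_arm(deltas=[{"xyz": [0, 0, -0.03], "delta_rot": [0, 0, 0], "gripper": -1}, {"xyz": [0, 0, -0.1], "delta_rot": [0, 0, 0], "gripper": -1}, {"xyz": [0, 0, -0.2], "delta_rot": [0, 0, 0], "gripper": -1}, {"xyz": [0, 0, -0.3], "delta_rot": [0, 0, 0], "gripper": -1}, {"xyz": [0, 0, -0.3], "delta_rot": [0, 0, 0], "gripper": -1}])

```text
t: 43.68
tool_pos: [0.4188, -0.2945, 0.1227]
orientation: [-179.7, -0.3, -88.6]
ft_force: [-0.3, 0.1, -1.5]
opening: 0.308
```

```bash
cat >> h.py <<'E'
def toolT(o):
    T=np.eye(4);T[:3,:3]=R.from_euler('xyz',o['orientation'],degrees=True).as_matrix();T[:3,3]=o['tool_pos']; return T
E
python3 - <<'E'
from h import *
o=bot.get_obs(); print(o['tool_pos'],o['orientation'],o['ft_force'],o['opening'])
c=cam('wrist'); save(c,'w19.png'); T=toolT(o)
P=cloud(c); q=((P-T[:3,3])@T[:3,:3])
hsv=cv2.cvtColor(c['color'],cv2.COLOR_RGB2HSV)
bl=(q[...,0]>.03)&(q[...,0]<.2)&(abs(q[...,1])<.06)&(abs(q[...,2]+.03)<.03)
k=q[bl]; print(bl.sum(), k.min(0),k.max(0))
b=k[k[:,0]>.078]; A=np.c_[b[:,0],b[:,1],np.ones(len(b))]; s,*_=np.linalg.lstsq(A,b[:,2],rcond=None); print('plane z=ax+by+c',s,'slopes deg',np.degrees(s[:2]),'z at .14',s[0]*.14+s[2])
r=cv2.minAreaRect((b[:,:2]*1000).astype(np.float32)); print(r); print(cv2.boxPoints(r).round(1).tolist())
E
```

```text
[ 0.41880859 -0.29450732  0.12265147] [-179.6619431    -0.29818149  -88.64834917] [-0.30367178  0.13498974 -1.49312931] 0.3082078893310764
41967 [ 0.03001541 -0.04044433 -0.04945684] [ 0.12987475  0.04036313 -0.03152389]
plane z=ax+by+c [ 0.00372504 -0.00159763 -0.03477641] slopes deg [ 0.21342903 -0.09153749] z at .14 -0.03425490826194609
((103.94036865234375, -0.042018890380859375), (51.861793518066406, 80.80825805664062), 0.005207093898206949)
[[78.0, 40.400001525878906], [78.0, -40.400001525878906], [129.89999389648438, -40.400001525878906], [129.89999389648438, 40.400001525878906]]
```

View pics/w19.png

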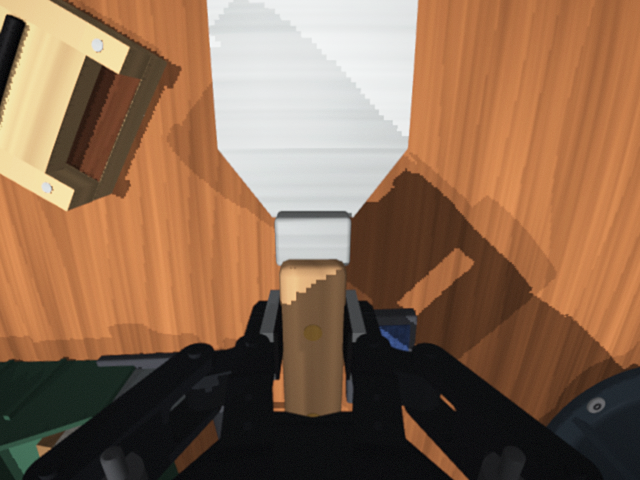

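The scraper is held level: the blade slopes 0.2°, is centred within 0.1 mm, and its top face is at tool z −0.0345. Next I'll refine the rack pose and the tip distance.

```bash
python3 - <<'E'
from h import *
def load(n):
    d=np.load(n+'0.npz'); return {k:d[k] for k in d}
for c,n in((load('top'),'top'),(load('scene'),'scene'),(cam('scene'),'scene-now'),(cam('top'),'top-now')):
    # image quad of the rack top face at z=.062 via depth mask
    P=cloud(c); m=(P[...,2]>.056)&(P[...,2]<.08)&(abs(P[...,0]-.626)<.1)&(abs(P[...,1]+.398)<.1)
    m=cv2.morphologyEx(m.astype(np.uint8),cv2.MORPH_CLOSE,np.ones((3,3)))
    k,l,st,ce=cv2.connectedComponentsWithStats(m); i=1+np.argmax(st[1:,4])
    v,u=np.nonzero(l==i); Q=onplane(c,np.c_[u,v],.062); r=cv2.minAreaRect((Q[:,:2]*1000).astype(np.float32)); print(n,st[i,4],np.round(r[0],1),np.round(r[1],1),round(r[2],2))
o=bot.get_obs(); c=cam('wrist'); T=toolT(o)
# blade corner pixels on blade plane (tool z -.0345)
uv=[(217,150),(409,150),(275,214),(351,214)]
rr=rays(c,uv)@c['T'][:3,:3].T; oo=c['T'][:3,3]
n=T[:3,2]; p0=T[:3,3]-.0345*n
t=((p0-oo)@n)/(rr@n); pts=oo+rr*t[:,None]; print('corners in tool',((pts-T[:3,3])@T[:3,:3]).round(4).tolist())
# rack slot corners in wrist image
R0=cam('wrist'); P=cloud(R0)
m=(P[...,2]>.056)&(P[...,2]<.068)&(abs(P[...,0]-.626)<.12)&(abs(P[...,1]+.398)<.12); q=P[m]; print(m.sum(),q.min(0),q.max(0))
print('front posts screws',onplane(R0,[(97,46),(47,187)],.062).round(4))
E
```

```text
top 1535 [ 624.9 -397.7] [132.3 114.2] 60.3
scene 1242 [ 627.5 -396.3] [133.7 111.5] 59.79
scene-now 1258 [ 627.7 -395.9] [134.5 111.5] 59.79
top-now 1535 [ 625.3 -398.2] [132.2 113.1] 59.64
corners in tool [[0.0731, -0.0401, -0.0345], [0.0731, 0.0409, -0.0345], [0.045, -0.0165, -0.0345], [0.0451, 0.0174, -0.0345]]
13769 [ 0.54148391 -0.45426865  0.05601285] [ 0.64885741 -0.31230853  0.06796533]
front posts screws [[ 0.5583 -0.4227  0.062 ]
 [ 0.612  -0.3299  0.062 ]]
```

```bash
python3 - <<'E'
from h import *
im=cv2.imread('pics/w17.png')[0:210,0:210]; cv2.imwrite('pics/r1.png',cv2.resize(im,None,fx=2.8,fy=2.8,interpolation=cv2.INTER_CUBIC))
im=cv2.imread('pics/w19.png')[0:220,0:210]; cv2.imwrite('pics/r2.png',cv2.resize(im,None,fx=2.7,fy=2.7,interpolation=cv2.INTER_CUBIC))
E
```

```text
(no output)
```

View pics/r2.png

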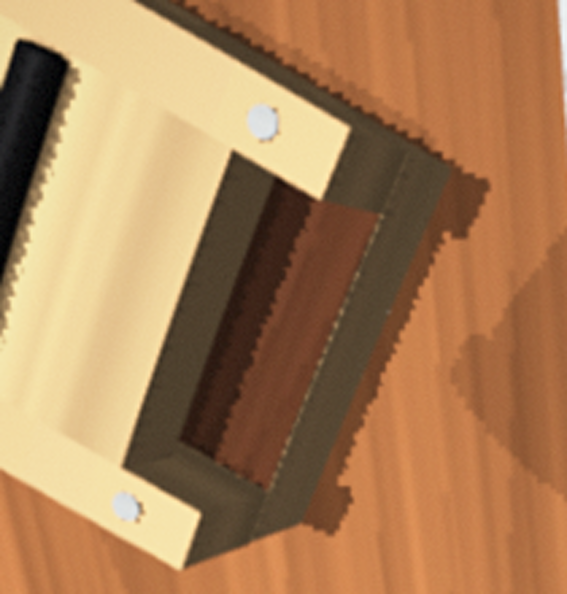

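```bash
python3 - <<'E'
from h import *
o=bot.get_obs(); print(o['tool_pos'],o['orientation']); c=cam('wrist')
pts=np.array([(350,128),(322,198),(202,515),(185,568),(232,152),(125,465),(263,123),(127,506)])/2.7
Q=onplane(c,pts,.062); th=np.radians(-30); X=np.array([np.cos(th),np.sin(th),0]);Y=np.array([-X[1],X[0],0])
for n,p in zip('outR inR inL outL cutR cutL scR scL'.split(),Q): print(n,p.round(4),'X',round(p@X,4),'Y',round(p@Y,4))
E
```

```text
[ 0.41654266 -0.29268003  0.11713856] [ 1.79913798e+02  7.91071325e-02 -8.86576472e+01]
outR [ 0.5362 -0.4213  0.062 ] X 0.675 Y -0.0967
inR [ 0.545  -0.4058  0.062 ] X 0.6749 Y -0.0789
inL [ 0.5903 -0.3273  0.062 ] X 0.6749 Y 0.0117
outL [ 0.5984 -0.3124  0.062 ] X 0.6744 Y 0.0287
cutR [ 0.5665 -0.4166  0.062 ] X 0.699 Y -0.0776
cutL [ 0.6099 -0.3407  0.062 ] X 0.6985 Y 0.0098
scR [ 0.5578 -0.4229  0.062 ] X 0.6945 Y -0.0873
scL [ 0.6118 -0.3296  0.062 ] X 0.6946 Y 0.0205
```

The rack's X position differs by 10 mm between the wrist and the fixed cameras, probably because the arm was still settling in that picture. I'll redo it at rest.

```bash
python3 - <<'E'
from h import *
for _ in range(3):
    o=bot.get_obs(); print(o['t'],o['tool_pos'],o['orientation'].round(2)); c=cam('wrist')
save(c,'w20.png')
im=c['color'][0:220,0:210]; cv2.imwrite('pics/r3.png',cv2.cvtColor(cv2.resize(im,None,fx=2.7,fy=2.7,interpolation=cv2.INTER_CUBIC),cv2.COLOR_RGB2BGR))
P=cloud(c); th=np.radians(-30); X=np.array([np.cos(th),np.sin(th),0]);Y=np.array([-X[1],X[0],0])
m=(P[...,2]>.055)&(P[...,2]<.069)&(abs(P[...,0]-.6)<.12)&(abs(P[...,1]+.398)<.12); q=P[m]; print('depth top face X min',np.percentile(q@X,[.2,1,3]),'Y',np.percentile(q@Y,[1,99]),np.median(q[:,2]))
t=cam('top'); P=cloud(t); m=(P[...,2]>.055)&(P[...,2]<.069)&(abs(P[...,0]-.6)<.12)&(abs(P[...,1]+.398)<.12); q=P[m]; print('top  X',np.percentile(q@X,[.2,1,3,97,99]),'Y',np.percentile(q@Y,[1,99]),np.median(q[:,2]))
t=cam('scene'); P=cloud(t); m=(P[...,2]>.055)&(P[...,2]<.069)&(abs(P[...,0]-.6)<.12)&(abs(P[...,1]+.398)<.12); q=P[m]; print('scene  X',np.percentile(q@X,[.2,1,3,97,99]),'Y',np.percentile(q@Y,[1,99]),np.median(q[:,2]))
E
```

```text
43.975 [ 0.41661073 -0.29273088  0.11708272] [ 1.7991e+02  8.0000e-02 -8.8650e+01]
44.025 [ 0.41670815 -0.29279401  0.1171421 ] [ 1.7992e+02  7.0000e-02 -8.8660e+01]
44.075 [ 0.41682411 -0.2928941   0.11729215] [ 1.7993e+02  6.0000e-02 -8.8660e+01]
depth top face X min [0.68183896 0.68234047 0.68344866] Y [-0.09650541  0.03149755] 0.06281896816891577
top  X [0.68516956 0.68688949 0.69197314 0.79368597 0.79561231] Y [-0.09684402  0.0328278 ] 0.0630993572093137
scene  X [0.68540859 0.68825969 0.69391056 0.79401552 0.7953484 ] Y [-0.09584089  0.03460736] 0.061245867807318444
```

View pics/r3.png

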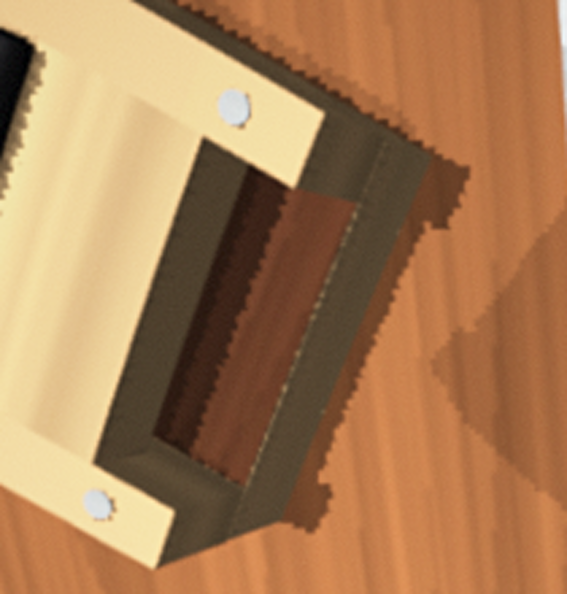

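```bash
python3 - <<'E'
from h import *
c=cam('wrist'); o=bot.get_obs(); print(o['tool_pos'])
pts=np.array([(325,113),(296,186),(175,514),(155,568),(203,138),(95,463),(234,107),(98,504)])/2.7
Q=onplane(c,pts,.062); th=np.radians(-30); X=np.array([np.cos(th),np.sin(th),0]);Y=np.array([-X[1],X[0],0])
for n,p in zip('outR inR inL outL cutR cutL scR scL'.split(),Q): print(n,p.round(4),'X',round(p@X,4),'Y',round(p@Y,4))
E
```

```text
[ 0.41706877 -0.29310124  0.11778929]
outR [ 0.543  -0.4253  0.062 ] X 0.6829 Y -0.0969
inR [ 0.5523 -0.4092  0.062 ] X 0.6829 Y -0.0782
inL [ 0.5993 -0.3278  0.062 ] X 0.6829 Y 0.0157
outL [ 0.6086 -0.3125  0.062 ] X 0.6833 Y 0.0336
cutR [ 0.5746 -0.4206  0.062 ] X 0.708 Y -0.077
cutL [ 0.6199 -0.3416  0.062 ] X 0.7076 Y 0.0141
scR [ 0.5657 -0.4273  0.062 ] X 0.7036 Y -0.0872
scL [ 0.6216 -0.3304  0.062 ] X 0.7035 Y 0.0246
```

At rest all the measurements agree: rack yaw −30.0°, slot midline Y = −0.0315, mouth X ≈ 0.684 (the wrist gives 0.683, the fixed cameras 0.686). Next I'll turn and line up at a height above the rack.

```bash
python3 - <<'E'
from h import *
go([.4315,-.2855,.118],[180,0,-30])
E
```

```text
xyz [-0.0145, -0.0292, -0.0004] rot [0.0001, 0.0002, -0.3259]  |d|mm 16.3 deg 58.7
```

>>> jog_arm(deltas=[{"xyz": [-0.0145, -0.029, 0], "delta_rot": [0, 0, -0.05], "gripper": -1}, {"xyz": [-0.0145, -0.029, 0], "delta_rot": [0, 0, -0.1], "gripper": -1}, {"xyz": [-0.0145, -0.029, 0], "delta_rot": [0, 0, -0.15], "gripper": -1}, {"xyz": [-0.0145, -0.029, 0], "delta_rot": [0, 0, -0.2], "gripper": -1}, {"xyz": [-0.0145, -0.029, 0], "delta_rot": [0, 0, -0.24], "gripper": -1}])

```text
t: 44.9
tool_pos: [0.4314, -0.2855, 0.118]
orientation: [180.0, 0.0, -45.2]
ft_force: [0.6, 0.2, -0.8]
opening: 0.303
```

```bash
python3 - <<'E'
from h import *
go([.4315,-.2855,.10],[180,0,-30])
E
```

```text
xyz [0.0, -0.0001, 0.0359] rot [0.0, 0.0001, -0.0844]  |d|mm 18.0 deg 15.2
```

>>> jog_arm(deltas=[{"xyz": [0, 0, 0], "delta_rot": [0, 0, -0.04], "gripper": -1}, {"xyz": [0, 0, 0], "delta_rot": [0, 0, -0.0844], "gripper": -1}, {"xyz": [0, 0, 0], "delta_rot": [0, 0, -0.0844], "gripper": -1}, {"xyz": [0, 0, 0], "delta_rot": [0, 0, -0.0844], "gripper": -1}, {"xyz": [0, 0, 0], "delta_rot": [0, 0, -0.0844], "gripper": -1}])

```text
t: 45.52
tool_pos: [0.4315, -0.2856, 0.1181]
orientation: [180.0, 0.0, -30.4]
ft_force: [0.4, -0.8, -1.0]
opening: 0.303
```

```bash
python3 - <<'E'
from h import *
for _ in range(2):
    o=bot.get_obs(); print(o['tool_pos'],o['orientation'].round(2)); c=cam('wrist')
save(c,'w21.png'); T=toolT(o)
P=cloud(c); q=((P-T[:3,3])@T[:3,:3])
bl=(q[...,0]>.03)&(q[...,0]<.2)&(abs(q[...,1])<.06)&(abs(q[...,2]+.035)<.012); k=q[bl]; b=k[k[:,0]>.078]
A=np.c_[b[:,0],b[:,1],np.ones(len(b))]; s,*_=np.linalg.lstsq(A,b[:,2],rcond=None); print('plane',s,'z at .1375',s[0]*.1375+s[2], b.min(0),b.max(0))
t=cam('top'); save(t,'top4.png')
th=np.radians(-30); X=np.array([np.cos(th),np.sin(th),0]);Y=np.array([-X[1],X[0],0])
Pt=cloud(t); m=(Pt[...,2]>.13)&(Pt[...,2]<.17)&(abs(Pt[...,0]-.53)<.12)&(abs(Pt[...,1]+.36)<.12); qq=Pt[m]; print(m.sum(), np.percentile(qq@X,[1,99]) if m.sum() else 0, np.percentile(qq@Y,[1,99]) if m.sum() else 0, 'tool XY',o['tool_pos']@X,o['tool_pos']@Y)
E
```

```text
[ 0.43147681 -0.28559358  0.11806101] [180.     0.   -30.36]
[ 0.43147596 -0.28558032  0.11807626] [180.     0.   -30.34]
plane [ 0.00324649 -0.00102492 -0.03472135] z at .1375 -0.03427495750386908 [ 0.0780008  -0.04075269 -0.03722239] [ 0.1297864   0.03996883 -0.03150201]
20 [0.65098217 0.65893711] [-0.0714635   0.00855222] tool XY 0.5164592984015622 -0.03158182970568629
```

View pics/w21.png

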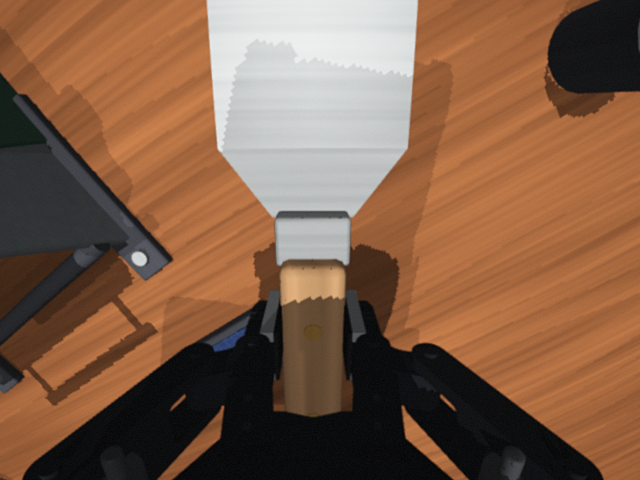

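View pics/top4.png

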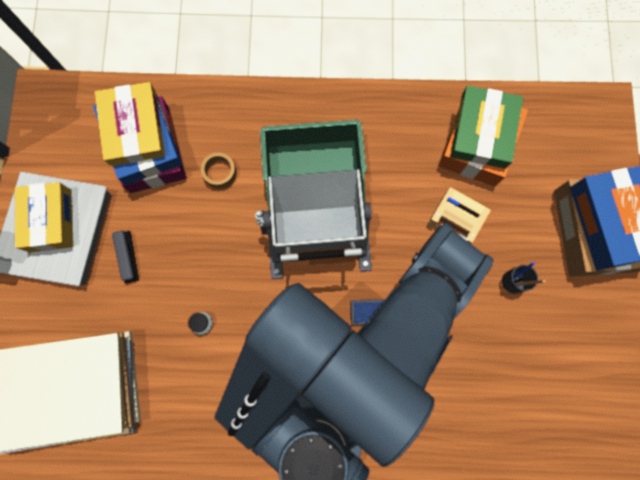

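The top camera sees the blade tip centred at Y = −0.0314 with 80 mm width, matching the slot midline at −0.0315. Lowering to slot height, 30 mm short of the mouth.

>>> jog_arm(deltas=[{"xyz": [0, 0, 0.06], "delta_rot": [0, 0, -0.002], "gripper": -1}, {"xyz": [0, 0, 0.12], "delta_rot": [0, 0, -0.002], "gripper": -1}, {"xyz": [0, 0, 0.18], "delta_rot": [0, 0, -0.002], "gripper": -1}, {"xyz": [0, 0, 0.23], "delta_rot": [0, 0, -0.002], "gripper": -1}, {"xyz": [0, 0, 0.23], "delta_rot": [0, 0, -0.002], "gripper": -1}])

```text
t: 46.3
tool_pos: [0.4306, -0.2849, 0.0019]
orientation: [-180.0, 0.2, -29.9]
ft_force: [-0.0, 0.7, -1.2]
opening: 0.306
```

```bash
python3 - <<'E'
from h import *
for _ in range(4):
    o=bot.get_obs(); c=cam('scene')
print(o['tool_pos'],o['orientation'].round(2),o['ft_force'])
th=np.radians(-30); X=np.array([np.cos(th),np.sin(th),0]);Y=np.array([-X[1],X[0],0])
print('tool XY',o['tool_pos']@X,o['tool_pos']@Y)
im=c['color'][215:325,140:260]; cv2.imwrite('pics/s7.png',cv2.cvtColor(cv2.resize(im,None,fx=5.5,fy=5.5,interpolation=cv2.INTER_CUBIC),cv2.COLOR_RGB2BGR))
P=cloud(c); m=(P[...,2]>.028)&(P[...,2]<.046)&(abs(P[...,0]-.53)<.1)&(abs(P[...,1]+.34)<.1)&(P@X<.68)&(P@X>.58); q=P[m]; print(m.sum(), np.percentile(q@X,[1,99]),np.percentile(q@Y,[1,99]),np.median(q[:,2]))
E
```

```text
[ 0.43203453 -0.28601552  0.00410505] [ 1.7999e+02 -8.0000e-02 -2.9920e+01] [ 0.20183515  0.1850716  -1.30911976]
tool XY 0.5171606416412853 -0.03167944359550581
552 [0.58111376 0.65835595] [-0.07013104  0.01005361] 0.03689026281181429
```

View pics/s7.png

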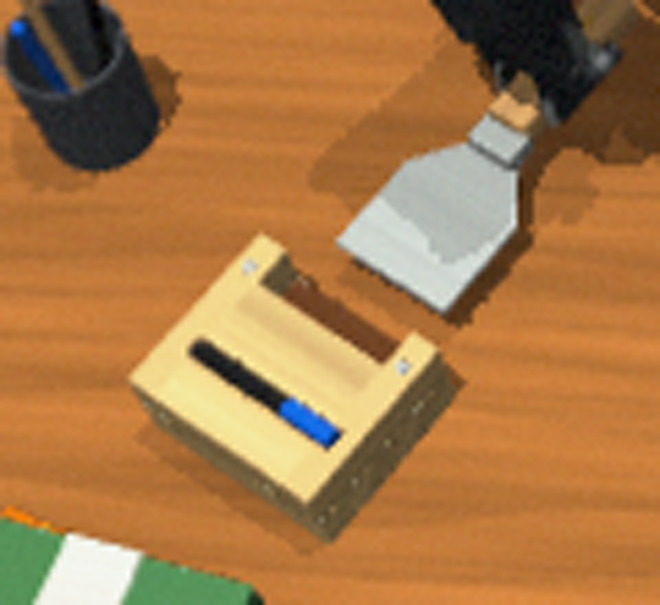

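The blade at (430,220) is lined up with the mouth at (340,310). Its top is at z = 0.0369, within the 30–41 mm slot. Inserting in steps.

>>> jog_arm(deltas=[{"xyz": [0.03, 0, 0], "delta_rot": [0, 0, 0], "gripper": -1}, {"xyz": [0.06, 0, 0], "delta_rot": [0, 0, 0], "gripper": -1}, {"xyz": [0.09, 0, 0], "delta_rot": [0, 0, 0], "gripper": -1}, {"xyz": [0.12, 0, 0], "delta_rot": [0, 0, 0], "gripper": -1}, {"xyz": [0.12, 0, 0], "delta_rot": [0, 0, 0], "gripper": -1}])

```text
t: 47.12
tool_pos: [0.4844, -0.3161, 0.004]
orientation: [180.0, -0.1, -29.9]
ft_force: [-1.1, -0.2, -2.5]
opening: 0.309
```

```bash
python3 - <<'E'
from h import *
o=bot.get_obs(); c=cam('wrist'); save(c,'w22.png')
print(o['tool_pos'],o['orientation'].round(2),o['ft_force'],o['torque'])
th=np.radians(-30); X=np.array([np.cos(th),np.sin(th),0]);Y=np.array([-X[1],X[0],0])
print('tool XY',o['tool_pos']@X,o['tool_pos']@Y)
E
```

```text
[ 0.48435342 -0.31609478  0.00402451] [ 1.7999e+02 -1.2000e-01 -2.9900e+01] [-1.07165984 -0.22274531 -2.46760223] [0.06766089 0.08053723 0.02616938]
tool XY 0.5775097559553809 -0.03156940534871727
```

View pics/w22.png

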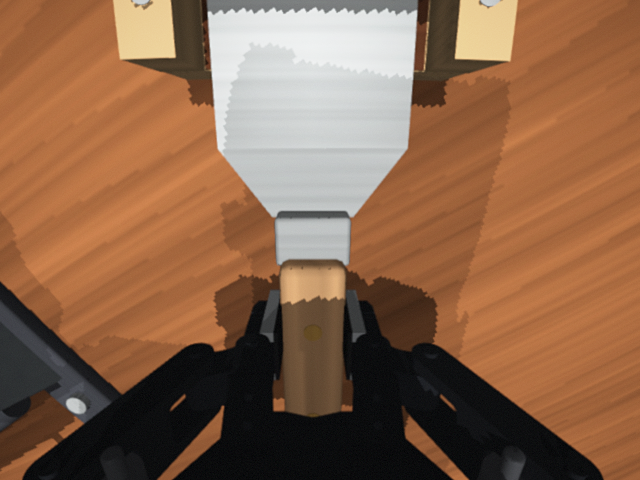

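Blade entering, with the posts at about (175,30) and (458,30), so the blade is roughly 1.4 mm left of the middle. I'll nudge it right while pushing on.

>>> jog_arm(deltas=[{"xyz": [0.02, 0.002, 0], "delta_rot": [0, 0, 0], "gripper": -1}, {"xyz": [0.045, 0.002, 0], "delta_rot": [0, 0, 0], "gripper": -1}, {"xyz": [0.07, 0.002, 0], "delta_rot": [0, 0, 0], "gripper": -1}, {"xyz": [0.09, 0.002, 0], "delta_rot": [0, 0, 0], "gripper": -1}, {"xyz": [0.1, 0.002, 0], "delta_rot": [0, 0, 0], "gripper": -1}])

```text
t: 47.8
tool_pos: [0.5269, -0.3416, 0.0029]
orientation: [-180.0, -0.0, -29.9]
ft_force: [0.3, -0.2, -1.5]
opening: 0.307
```

>>> jog_arm(deltas=[{"xyz": [0.004, 0, 0], "delta_rot": [0, 0, 0], "gripper": -1}, {"xyz": [0.008, 0, 0], "delta_rot": [0, 0, 0], "gripper": -1}, {"xyz": [0.008, 0, 0], "delta_rot": [0, 0, 0], "gripper": -1}])

```text
t: 48.18
tool_pos: [0.5297, -0.3432, 0.0031]
orientation: [-180.0, 0.0, -29.9]
ft_force: [-0.6, 0.3, -1.6]
opening: 0.308
```

```bash
python3 - <<'E'
from h import *
o=bot.get_obs(); print(o['tool_pos'],o['orientation'].round(2),o['ft_force'],o['torque'])
th=np.radians(-30); X=np.array([np.cos(th),np.sin(th),0]);Y=np.array([-X[1],X[0],0])
print('tool XY',o['tool_pos']@X,o['tool_pos']@Y,'tip',o['tool_pos']@X+.1375)
E
```

```text
[ 0.52974607 -0.34324629  0.00308046] [-1.800e+02  1.000e-02 -2.991e+01] [-0.6364592   0.32942144 -1.59544443] [-0.00773354  0.08285345 -0.02535636]
tool XY 0.6303967041461263 -0.032386970619536715 tip 0.7678967041461262
```

>>> jog_arm(deltas=[{"xyz": [0.003, 0, 0], "delta_rot": [0, 0, 0], "gripper": -1}, {"xyz": [0.006, 0, 0], "delta_rot": [0, 0, 0], "gripper": -1}, {"xyz": [0.009, 0, 0], "delta_rot": [0, 0, 0], "gripper": -1}, {"xyz": [0.009, 0, 0], "delta_rot": [0, 0, 0], "gripper": -1}])

```text
t: 48.68
tool_pos: [0.5325, -0.3446, 0.0027]
orientation: [-180.0, 0.2, -29.9]
ft_force: [-6.3, 4.4, 2.2]
opening: 0.305
```

>>> jog_arm(deltas=[{"xyz": [0.003, 0, 0], "delta_rot": [0, 0, 0], "gripper": -1}, {"xyz": [0.006, 0, 0], "delta_rot": [0, 0, 0], "gripper": -1}, {"xyz": [0.006, 0, 0], "delta_rot": [0, 0, 0], "gripper": -1}])

```text
t: 49.05
tool_pos: [0.5324, -0.3442, 0.0018]
orientation: [-179.9, 0.6, -29.9]
ft_force: [-19.5, 12.7, 8.0]
opening: 0.306
```

Contact with the slot's back: about 23 N along the axis, no further motion, tip X 0.771. I'll take most of the load off, lower it onto the slot floor and release.

>>> jog_arm(deltas=[{"xyz": [-0.006, 0, 0.002], "delta_rot": [0, 0, 0], "gripper": -1}, {"xyz": [-0.007, 0, 0.004], "delta_rot": [0, 0, 0], "gripper": -1}, {"xyz": [-0.007, 0, 0.004], "delta_rot": [0, 0, 0], "gripper": -1}], force=40)

```text
t: 49.42
tool_pos: [0.5326, -0.3446, 0.0008]
orientation: [-180.0, 0.1, -29.9]
ft_force: [-4.6, 4.1, 1.1]
opening: 0.306
```

>>> jog_arm(deltas=[{"xyz": [0, 0, 0], "delta_rot": [0, 0, 0], "gripper": -0.3}, {"xyz": [0, 0, 0], "delta_rot": [0, 0, 0], "gripper": -0.2}, {"xyz": [0, 0, 0], "delta_rot": [0, 0, 0], "gripper": -0.1}, {"xyz": [0, 0, 0], "delta_rot": [0, 0, 0], "gripper": 0.0}, {"xyz": [0, 0, 0], "delta_rot": [0, 0, 0], "gripper": 0.1}])

```text
t: 50.05
tool_pos: [0.5333, -0.3453, 0.0011]
orientation: [180.0, -0.0, -29.9]
ft_force: [-0.2, 0.6, -0.2]
opening: 0.551
```

```bash
python3 - <<'E'
from h import *
o=bot.get_obs(); print(o['tool_pos'],o['orientation'].round(2),o['ft_force'],o['opening'])
c=cam('wrist'); save(c,'w23.png')
E
```

```text
[ 0.53334068 -0.34533739  0.0011438 ] [ 1.800e+02 -1.000e-02 -2.991e+01] [-0.18995411  0.56424536 -0.18538949] 0.5506525965166793
```

View pics/w23.png

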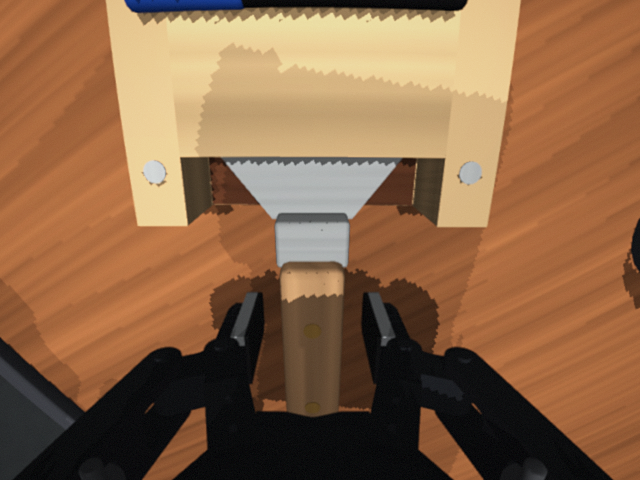

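Released: the handle is clear of both pads and the blade is deep in the slot at (312,185). Rising and then checking with the fixed cameras.

>>> jog_arm(deltas=[{"xyz": [0, 0, -0.05], "delta_rot": [0, 0, 0], "gripper": 0.1}, {"xyz": [0, 0, -0.15], "delta_rot": [0, 0, 0], "gripper": 0.1}, {"xyz": [0, 0, -0.27], "delta_rot": [0, 0, 0], "gripper": 0.1}, {"xyz": [0, 0, -0.39], "delta_rot": [0, 0, 0], "gripper": 0.1}, {"xyz": [-0.1, 0, -0.5], "delta_rot": [0, 0, 0], "gripper": 0.1}])

```text
t: 50.72
tool_pos: [0.4976, -0.3249, 0.2448]
orientation: [180.0, -0.2, -29.9]
ft_force: [-0.3, -0.6, -0.2]
opening: 0.55
```

>>> jog_arm(deltas=[{"xyz": [-0.125, 0, 0], "delta_rot": [0, 0, 0], "gripper": 0.1}, {"xyz": [-0.25, 0, 0], "delta_rot": [0, 0, 0], "gripper": 0.1}, {"xyz": [-0.25, 0, 0], "delta_rot": [0, 0, 0], "gripper": 0.1}, {"xyz": [-0.25, 0, 0], "delta_rot": [0, 0, 0], "gripper": 0.1}])

```text
t: 51.22
tool_pos: [0.3891, -0.2625, 0.243]
orientation: [180.0, -0.1, -29.9]
ft_force: [0.6, 0.6, 0.3]
opening: 0.549
```

```bash
python3 - <<'E'
from h import *
th=np.radians(-30); X=np.array([np.cos(th),np.sin(th),0]);Y=np.array([-X[1],X[0],0])
for n in('scene','wrist'):
    c=cam(n); P=cloud(c); x=P@X;y=P@Y
    m=(x>.52)&(x<.70)&(abs(y+.0315)<.022)&(P[...,2]>.025)&(P[...,2]<.075); q=P[m]
    print(n,m.sum())
    h=q[(q@X<.655)]; 
    if len(h)>50:
        a=h@X; print('handle X',np.percentile(a,[1,99]),'Y',np.percentile(h@Y,[2,98]))
        core=h[abs(h@Y+.0315)<.006]; print('pitch slope',np.polyfit(core@X,core[:,2],1)); 
        bins=np.arange(.545,.66,.02); ym=[np.median((h@Y)[(a>b)&(a<b+.02)]) for b in bins]; print('Y along',np.round(ym,4))
    save(c,n+'9.png')
c=cam('scene'); im=c['color'][215:325,140:280]; cv2.imwrite('pics/s8.png',cv2.cvtColor(cv2.resize(im,None,fx=5.5,fy=5.5,interpolation=cv2.INTER_CUBIC),cv2.COLOR_RGB2BGR))
E
```

```text
scene 486
handle X [0.55771161 0.65396597] Y [-0.04401259 -0.01533872]
pitch slope [ 0.08219241 -0.00123508]
Y along [-0.0291 -0.0247 -0.0249 -0.0257 -0.0224 -0.0271]
wrist 3487
handle X [0.55242274 0.65397412] Y [-0.04553999 -0.01819691]
pitch slope [ 0.08516232 -0.00110482]
Y along [-0.0319 -0.0319 -0.0318 -0.0318 -0.0318 -0.0317]
```

View pics/wrist9.png

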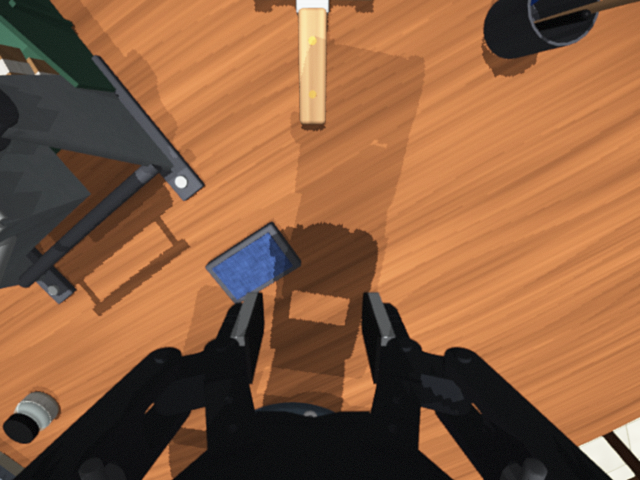

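View pics/scene9.png

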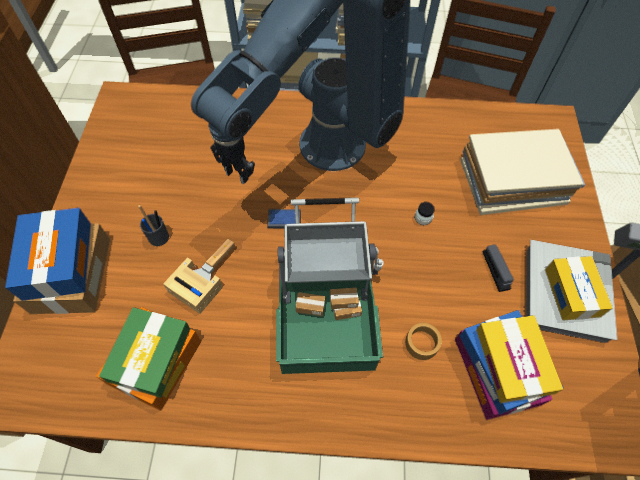

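The scraper sits with its tip about 88 mm deep (at least 80 needed), sideways within 1 mm of the midline, and pitched 0.083 rad onto the slot roof (limit 0.12). I'll check the skip, cartons and bystanders, then hand in.

```bash
python3 - <<'E'
from h import *
def load(n):
    d=np.load(n+'0.npz'); return {k:d[k] for k in d}
c0=load('top'); c=cam('top'); s=cam('scene')
for c_ in(c,s):
    P=cloud(c_); m=(P[...,2]>.275)&(P[...,2]<.31)&(P[...,0]>.43)&(P[...,0]<.49)&(abs(P[...,1])<.07); q=P[m]; print('bar F',np.percentile(q@F,[1,50,99]),'ztop',np.percentile(q[:,2],95))
    m=(P[...,2]>.02)&(P[...,2]<.12)&((P-HINGE)@F>.05)&((P-HINGE)@F<.26)&(abs((P-HINGE)@L)<.11); q=P[m&(P[...,0]<.83)]; print('in crate z',np.percentile(q[:,2],[50,99]), np.percentile((q-HINGE)@F,[1,99]))
P=cloud(s); P0=cloud(load('scene'))
for n,b in dict(tape=(.70,.81,.24,.36),stapler=(.41,.57,.5,.6),jar=(.26,.36,.28,.37),cup=(.39,.5,-.61,-.5)).items():
    f=lambda P:P[(P[...,0]>b[0])&(P[...,0]<b[1])&(P[...,1]>b[2])&(P[...,1]<b[3])&(P[...,2]>.03)].mean(0).round(3)
    print(n,f(P0),f(P))
o=bot.get_obs(); print(o['t'],o['ft_force'])
job.finish_job()
E
```

```text
bar F [0.44798198 0.45498633 0.46447453] ztop 0.29630170824639734Traceback (most recent call last):
  File "<stdin>", line 7, in <module>
    return _quantile_unchecked(
        a, q, axis, out, overwrite_input, method, keepdims, weights)
    return _ureduce(a,
                    func=_quantile_ureduce_func,
    ...<5 lines>...
                    overwrite_input=overwrite_input,
                    method=method)
    r = func(a, **kwargs)
    result = _quantile(arr,
                       quantiles=q,
    ...<2 lines>...
                       out=out,
                       weights=wgt)
    slices_having_nans = np.isnan(arr[-1, ...])
                                  ~~~^^^^^^^^^
IndexError: index -1 is out of bounds for axis 0 with size 0
```

The upright skip hides the cartons from the top camera, so that check came up empty. Repeating it with the scene camera alone.

```bash
python3 - <<'E'
from h import *
d=np.load('scene0.npz'); P0=cloud({k:d[k] for k in d}); s=cam('scene'); P=cloud(s)
hsv=cv2.cvtColor(s['color'],cv2.COLOR_RGB2HSV); a=(P-HINGE)@F; b=(P-HINGE)@L
m=(P[...,2]>.02)&(P[...,2]<.12)&(a>.03)&(a<.26)&(abs(b)<.12)&(hsv[...,0]<30); q=P[m]
print('cartons px',m.sum(),'z',np.percentile(q[:,2],[5,50,99]).round(3),'a',np.percentile(a[m],[1,99]).round(3),'b',np.percentile(b[m],[1,99]).round(3))
for n,bx in dict(tape=(.68,.83,.22,.38),stapler=(.39,.59,.48,.62),jar=(.24,.38,.26,.39),cup=(.37,.52,-.63,-.48)).items():
    f=lambda P:P[(P[...,0]>bx[0])&(P[...,0]<bx[1])&(P[...,1]>bx[2])&(P[...,1]<bx[3])&(P[...,2]>.03)].mean(0).round(3)
    print(n,f(P0),f(P))
print(bot.get_obs()['t'])
print(job.finish_job())
E
```

```text
cartons px 1321 z [0.036 0.074 0.082] a [0.054 0.123] b [-0.088  0.098]
tape [0.756 0.305 0.043] [0.756 0.305 0.043]
stapler [0.499 0.551 0.049] [0.499 0.551 0.049]
jar [0.314 0.324 0.054] [0.315 0.324 0.053]
cup [ 0.449 -0.553  0.076] [ 0.45  -0.553  0.077]
51.525
the job is handed in; nothing more can be done
None
```

I finished the job and handed it in at 51.5 s of the 210 s allowed; no verdict was reported.

**What I did:** I held the skip's bar and eased the skip upright. I put all four cartons into it in two stacks, then tipped it over the crate while still holding it and eased it back upright. Then I slid the scraper blade-first into its slot until it met the back at about 23 N.

**Last checks:**
- **Skip:** it is upright, with the bar where it sat before tipping.
- **Cartons:** all are in the crate, tops at most about 82 mm above the table. Three are visible; I inferred the fourth from the left carton's top, 77 mm up, which puts one beneath it.
- **Scraper:** the tip is about 88 mm deep in the 90 mm slot and within 1 mm of the middle. It hangs tilted by 0.083 rad against the slot roof (limit 0.12).
- **Bystanders:** tape roll, stapler, jar and cup moved no more than 1 mm. I only looked at the stamp pad in the pictures; it had not visibly moved.

**What failed or disagreed:**
- **Fingertip offset:** the real fingertips sit about 36 mm (shut) to 49 mm (open) behind the reported tool point. My first grip on the bar therefore closed on air above it, and I corrected for the offset afterwards.
- **Rack position:** one reading was about 10 mm off because the arm was still settling. I repeated it at rest, where it agreed with the fixed cameras to about 3 mm.
- **Final carton check:** the top camera could not see the cartons because the skip hides them, so that check used the scene camera alone.

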